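Put the tape rolls and panel blanks back at the taping station

ROBOT

A 6-joint arm with a two-finger parallel gripper is mounted at the origin on a cart in front of the work surface, level with it; the furniture and walls round the work are solid. World frame = base frame: x ahead of the robot, y to its left, z up, the work surface at z = 0. Lengths are in m, angles in rad, forces in N, time in s.
With the tool pointing down it reaches from about 0.325 to 0.75 m from the base axis. Payload 7.6 kg.
Tool frame: the origin (TCP) lies at the centre of the arm's flange, where the gripper is bolted on; the fingertips stand 173 mm ahead of it and the grasp point (between the pads) lies 155 mm ahead of it; z points along the fingers, y is the line along which they close (so a half turn about z gives the same grasp; the last joint's range is limited). The gripper opens to 85 mm and grips with 20 to 120 N. Pads are 22 mm wide; open, the fingers measure 114 mm over their backs; the gripper's body (76 mm by 85 mm) begins 54 mm behind the grasp point. The pads swing forward as they close: fully open they stand 13 mm farther back than shut.
Start: joints at [-1.329, 0.052, 1.401, -0, 1.689, -0.07], TCP at [0.161, -0.5, 0.405] pointing down, gripper open.
Joint ranges: [-2.9, 2.9], [-0.91, 2.17], [0.12, 2.37], [-1.06, 4.2], [0.26, 2.73], [-2.93, 2.93]. Speed limits (rad/s): [2.57, 2.57, 3.01, 3.14, 3.14, 3.14].

INTERFACE

Orientations are given as a unit quaternion [w, x, y, z].
In Python, from station import arm gives the robot as it stands.
- The arm moves only by the tool servo_tool, never from a script. Its argument "rows" is a list of rows, each an object of numbers: "tx", "ty", "tz": the shift along the tool's x, y, z in cm; "wx", "wy", "wz": the turn, a rotation vector about the tool's x, y, z in degrees. A call has 1 to 8 rows; each row is the pose to reach, as a shift and turn from the pose commanded when the call began, along the tool's axes at that moment; what a row does not reach only later rows make up. A row lasts 1/10 s, in which the tool goes at most 50 mm and 8.59 degrees, less where a joint would pass 70% of its speed; a pose out of reach is approached as far as the arm can. A call with a gripper value outside its range is refused whole. "claw" is the finger opening in cm, from 0 to 8.54, set as the call begins (left out, the last holds). The fingers move at their own pace and stop on an object; "grip_force" is the grip in N (left out, the last holds). Time passes only in rows, so rows that repeat a pose let the fingers close. It gives the time, the measured TCP pose, the force, the opening and the grip force at its end, in the units of the state.
- arm.get_obs(): the state, without advancing time (a new reading comes with each control period).
- arm.get_image(name): name is "side" or "top" or "wrist"; returns a dict with "color" (400x640x3 uint8, blue, green, red), "intrinsics" (3x3 intrinsics, pixels), "xyz" and "rotation" of the camera in the world; the wrist camera has in their place "T_tool_cam" (4x4, takes a point from camera to tool coordinates, whose origin is the TCP and whose axes are the flange's). Camera axes: x right, y up, looking along -z (the intrinsics and any distortion apply to the point x, -y, -z); pixel columns grow to the right and rows downward; lengths in m; the calibration is good to about 2 mm. A picture is of the moment at which its call begins: read the wrist's pose just before it. There is no depth.
- arm.finish_job(): hands the job in; it is judged then, once.
The state is a dict: "t": time; "joint_positions": joint angles; "joint_vel": joint speeds; "effort": joint torques, N m; "tcp_pos": TCP position; "orientation": TCP orientation; "contact_force": force on the tool from outside, world axes, zero at the start; "moment": the same for the moment, N m; "width": finger opening in m; "grip_force": force on a finger pad.
Only numpy, scipy, OpenCV 4.12 (cv2) and the standard library are available. Lean on these libraries where they do the work, as an engineer would, in place of code of your own. Each camera call takes 0.05 s, during which the arm holds its last target. There are 200 camera calls.

TASK

Put the taping station in order for the next class: hang every tape roll that is out on the slanted peg of its own colour, pushed fully home against the wooden face, and stack all the panel blanks in one square pile inside the white outline on the pile board, edges in line with it, then lay the steel weight flat on the middle of the pile, lengthwise. Do not push away or tip the glue bottle, the timer or the cup of black beads.

Things in the scene. Friction and masses are not known exactly. Their poses are not given: they have to be found in the camera images.
- tape_red: roll of red craft tape on a cardboard core: a rigid ring 60 mm across, 22 mm wide, hole 28 mm, 50 g, lying flat at the start. Origin: centre of the underside, on the ring's axis; z along the axis. May be absent
- tape_red_mid (a point): centre of the red roll, 11 mm above its origin along its axis
- peg_red: red peg, 14 mm thick, 42 mm long, rounded end, square to the slanted wooden face (60 x 42 x 12 mm) of its holder. Origin: the peg's root, mid-face, 90 mm above the table; z runs out along the peg, 55 degrees above level, leaning to the robot's side; y is level, across the 42 mm of the face. A seated roll lies flat on the face, centre 11 mm up the peg, up to 7 mm below its axis (loose hole)
- holder_red: fixed wooden holder of the red peg: foot 85 x 75 x 12 mm, a post 36 mm wide, the slanted face on top. Origin on the table under the peg's root; the peg leans to its -x. Fingers have room on either side of the face
- tape_blue: roll of blue craft tape on a cardboard core: a rigid ring 60 mm across, 22 mm wide, hole 28 mm, 50 g, lying flat at the start. Origin: centre of the underside, on the ring's axis; z along the axis. May be absent
- tape_blue_mid (a point): centre of the blue roll, 11 mm above its origin along its axis
- peg_blue: blue peg, 14 mm thick, 42 mm long, rounded end, square to the slanted wooden face (60 x 42 x 12 mm) of its holder. Origin: the peg's root, mid-face, 90 mm above the table; z runs out along the peg, 55 degrees above level, leaning to the robot's side; y is level, across the 42 mm of the face. A seated roll lies flat on the face, centre 11 mm up the peg, up to 7 mm below its axis (loose hole)
- holder_blue: fixed wooden holder of the blue peg: foot 85 x 75 x 12 mm, a post 36 mm wide, the slanted face on top. Origin on the table under the peg's root; the peg leans to its -x. Fingers have room on either side of the face
- tape_yellow: roll of yellow craft tape on a cardboard core: a rigid ring 60 mm across, 22 mm wide, hole 28 mm, 50 g, lying flat at the start. Origin: centre of the underside, on the ring's axis; z along the axis. May be absent
- tape_yellow_mid (a point): centre of the yellow roll, 11 mm above its origin along its axis
- peg_yellow: yellow peg, 14 mm thick, 42 mm long, rounded end, square to the slanted wooden face (60 x 42 x 12 mm) of its holder. Origin: the peg's root, mid-face, 90 mm above the table; z runs out along the peg, 55 degrees above level, leaning to the robot's side; y is level, across the 42 mm of the face. A seated roll lies flat on the face, centre 11 mm up the peg, up to 7 mm below its axis (loose hole)
- holder_yellow: fixed wooden holder of the yellow peg: foot 85 x 75 x 12 mm, a post 36 mm wide, the slanted face on top. Origin on the table under the peg's root; the peg leans to its -x. Fingers have room on either side of the face
- blank_1: small plywood panel blank, 80 (x) x 50 (y) x 10 (z) mm, top face primed white, 40 g, lying flat on the table at the start. Origin: centre of the underside. May be absent
- blank_2: small plywood panel blank, 80 (x) x 50 (y) x 10 (z) mm, top face primed white, 40 g, lying flat on the table at the start. Origin: centre of the underside. May be absent
- blank_3: small plywood panel blank, 80 (x) x 50 (y) x 10 (z) mm, top face primed white, 40 g, lying flat on the table at the start. Origin: centre of the underside. May be absent
- blank_4: small plywood panel blank, 80 (x) x 50 (y) x 10 (z) mm, top face primed white, 40 g, lying flat on the table at the start. Origin: centre of the underside. May be absent
- blank_5: small plywood panel blank, 80 (x) x 50 (y) x 10 (z) mm, top face primed white, 40 g, lying flat on the table at the start. Origin: centre of the underside. May be absent
- weight: steel bar weight with a cork underside, 70 (x) x 36 (y) x 24 (z) mm, 0.4 kg, lying flat on the table at the start. Origin: centre of the underside
- pile_board: fixed brown wooden board, 120 (x) x 90 (y) x 12 (z) mm, with a white outline the size of a blank (80 mm along the board's x, 50 mm along its y) in the middle of its top. Origin: centre of its underside
- pile_spot (a point): middle of the white outline, on the board's top, 12 mm above the table
- glue_bottle: bystander: white glue bottle with a blue cap, 154 mm tall, behind the pegs; origin at the centre of its foot
- timer: bystander: teal and white kitchen timer, 69 mm across, 43 mm tall; origin under its centre
- black_cup: bystander: small clear cup of black beads, 71 mm across, 26 mm tall; origin under its centre
Not all that is in view belongs to the job. There is more than one size of the weight; the one meant has the size given above.

How it is judged:
By the outcome, as a careful person would: the job done as asked, in the order asked, and still so for the second after the job is handed in, with the robot touching nothing.
Of tape_red, tape_blue, tape_yellow only 2 to 3 are there at a start; the rules pass over those that are not, and their reading is None.
Of blank_1, blank_2, blank_3, blank_4, blank_5 only 4 to 5 are there at a start; the rules pass over those that are not, and their reading is None.
At some moment in a run one of tape_red, tape_blue, tape_yellow may be knocked a few centimetres aside while the robot is not near it.
Once in a run the grip may slacken for a moment while it holds something.
It also fails if it takes over 210 s, if anything falls off the work surface, if the arm or the gripper's body presses on something with over 40 N, if the wrist force passes 120 N, or if a joint passes its speed limit or range.

## Working session

There is one attempt and no reset: what is moved stays moved. The work goes in short steps, Python scripts to look and compute and a tool call to move; the robot and the scene stay as the last step left them, time stands still between calls to the robot, and variables do not carry over. Pictures are saved under pics/ and viewed, at most 17 in all, crops included, and the job is handed in when it is done.

Besides the shell and the picture viewer there is one more tool, called in YAML: its name, and indented under it one key for each argument. servo_tool: Moves the arm, as the interface text tells. Its arguments: {"type":"object","properties":{"rows":{"type":"array"},"claw":{"type":"number"},"grip_force":{"type":"number"}},"required":["rows"]}

```bash
mkdir -p pics; ls; python3 - <<'E'
from station import arm
import cv2,numpy as np
np.set_printoptions(precision=4,suppress=True)
for n in ("top","side"):
    d=arm.get_image(n); cv2.imwrite(f"pics/{n}0.png",d["color"]); print(n,d["intrinsics"],d["xyz"],d["rotation"],[k for k in d])
d=arm.get_image("wrist");print(d["intrinsics"],d["T_tool_cam"]);cv2.imwrite("pics/w0.png",d["color"])
print(arm.get_obs())
E
```

```text
pics
top [[430.5626   0.     314.4626]
 [  0.     430.5626 197.9486]
 [  0.       0.       1.    ]] [ 0.3807 -0.0623  1.3299] [ 0.7096  0.0669 -0.065  -0.6984] ['color', 'intrinsics', 'xyz', 'rotation']
side [[470.6515   0.     310.2256]
 [  0.     470.6515 202.3991]
 [  0.       0.       1.    ]] [ 0.5431 -1.3122  0.9217] [ 0.886   0.4624 -0.0204 -0.0263] ['color', 'intrinsics', 'xyz', 'rotation']
[[327.8225   0.     319.5613]
 [  0.     327.8225 200.7313]
 [  0.       0.       1.    ]] [[ 0.0007  0.9584  0.2854  0.0727]
 [ 1.     -0.0005 -0.0008  0.001 ]
 [-0.0006  0.2854 -0.9584  0.0306]
 [ 0.      0.      0.      1.    ]]
{'t': 0.15, 'joint_positions': array([-1.3293,  0.0527,  1.4015,  0.    ,  1.6886, -0.0703]), 'joint_vel': array([-0.001 , -0.0041, -0.0047,  0.0008,  0.0006, -0.0011]), 'effort': array([  0.0017, -38.195 , -36.0424,  -0.    ,   0.0046,  -0.    ]), 'tcp_pos': array([ 0.1611, -0.4997,  0.4041]), 'orientation': array([-0.0006,  0.9879,  0.1553, -0.    ]), 'contact_force': array([-0.9326, -0.4097, -0.4707]), 'moment': array([-0.0627, -0.0036,  0.0298]), 'grip_force': 0.0, 'width': 0.08526245756322579}
```

View pics/top0.png

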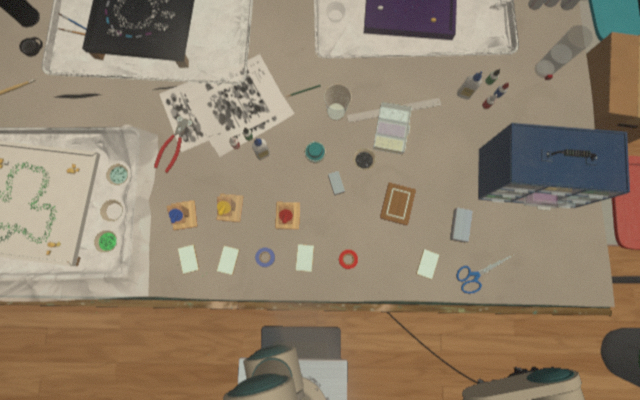

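View pics/side0.png

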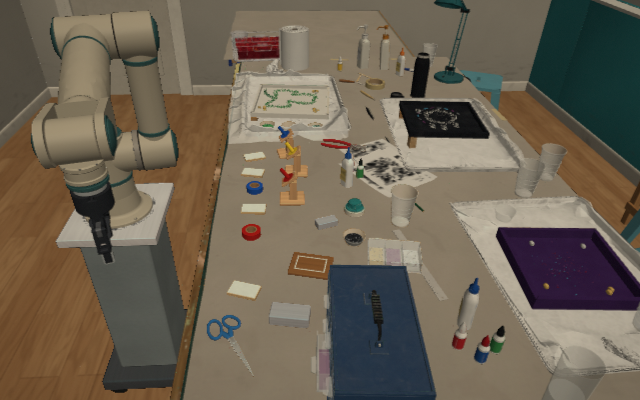

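Top view: the blanks are at (188,259), (228,260), (304,258) and (428,264). The blue roll is at (265,257) and the red roll at (348,259), with no yellow roll in sight. The pegs are at (177,215) blue, (225,208) yellow and (286,215) red, and the board is at (397,204).

Possible confusions:
- **Weight:** grey bar (336,182) or grey bar (462,224). The smaller one looks right.
- **Red and blue rolls:** the far tan ring in the side view at (374,84), the scissors' blue handles at (469,279), and the bead cups.
- **Blanks:** the sheet paper and the pastel palette (392,128).

I'll measure these next.

```bash
cat > h.py <<'E'
import cv2,numpy as np
from scipy.spatial.transform import Rotation as R
np.set_printoptions(precision=4,suppress=True)
def q2m(q): q=np.asarray(q); return R.from_quat(q,scalar_first=True).as_matrix()
def snap(arm,n,save=None):
    o=arm.get_obs(); d=arm.get_image(n)
    if n=="wrist":
        T=np.eye(4);T[:3,:3]=q2m(o["orientation"]);T[:3,3]=o["tcp_pos"];T=T@d["T_tool_cam"]
        d["Rw"],d["c"]=T[:3,:3],T[:3,3]
    else: d["Rw"],d["c"]=q2m(d["rotation"]),np.asarray(d["xyz"])
    if save: cv2.imwrite(save,d["color"])
    return d
def ray(d,uv,z):
    uv=np.atleast_2d(np.asarray(uv,float));K=d["intrinsics"]
    v=np.c_[(uv[:,0]-K[0,2])/K[0,0],-(uv[:,1]-K[1,2])/K[1,1],-np.ones(len(uv))]@d["Rw"].T
    return d["c"]+v*((z-d["c"][2])/v[:,2])[:,None]
def proj(d,P):
    p=(np.atleast_2d(P)-d["c"])@d["Rw"];K=d["intrinsics"]
    return np.c_[K[0,0]*p[:,0]/-p[:,2]+K[0,2],-K[1,1]*p[:,1]/-p[:,2]+K[1,2]]
def mask(d,kind):
    h=cv2.cvtColor(d["color"],cv2.COLOR_BGR2HSV).astype(int);H,S,V=h[...,0],h[...,1],h[...,2]
    m={"red":((H<8)|(H>172))&(S>150)&(V>70),"blue":(H>105)&(H<130)&(S>90)&(V>50),
       "yellow":(H>18)&(H<32)&(S>140)&(V>90),"white":(V>175)&(S<70),"grey":(H>85)&(H<130)&(S>15)&(S<75)&(V>90)}[kind]
    return m.astype(np.uint8)*255
def rects(d,kind,z,amin=40,amax=1e9,roi=None):
    "contours as (centre, sizes, yaw of long side deg, pixel) on the plane z"
    m=mask(d,kind)
    if roi: k=np.zeros_like(m);x0,y0,x1,y1=roi;k[y0:y1,x0:x1]=1;m=m*k
    out=[]
    for c in cv2.findContours(m,cv2.RETR_EXTERNAL,cv2.CHAIN_APPROX_NONE)[0]:
        a=cv2.contourArea(c)
        if amin<a<amax:
            P=ray(d,c[:,0],z)[:,:2]
            (cx,cy),(w,h),an=cv2.minAreaRect((P*1000).astype(np.float32))
            if w<h:w,h,an=h,w,an+90
            M=cv2.moments(c);u=M["m10"]/M["m00"],M["m01"]/M["m00"]
            out.append(dict(c=np.array([cx,cy])/1000,s=(round(w,1),round(h,1)),yaw=(an+90)%180-90,px=np.round(u,1)))
    return out
E
python3 - <<'E'
from station import arm
from h import *
d=snap(arm,"top")
for k,z in (("white",.01),("red",.022),("blue",.022),("grey",.024),("yellow",.1)):
    for r in rects(d,k,z,40,1500,roi=(150,150,500,300)): print(k,r["c"],r["s"],round(r["yaw"],1),r["px"])
c=cv2.resize(d["color"][150:290,150:490],None,fx=2.35,fy=2.35,interpolation=cv2.INTER_CUBIC);cv2.imwrite("pics/c1.png",c)
E
```

```text
white [ 0.4332 -0.4035] (78.5, 48.2) -19.1 [427.8 263.6]
white [0.4346 0.2044] (79.7, 48.9) -12.9 [227.5 259.9]
white [0.4361 0.3255] (81.0, 49.0) 15.7 [187.7 258.6]
white [ 0.446  -0.0291] (80.6, 48.4) -3.9 [304.4 257.3]
white [0.7711 0.2355] (47.8, 19.8) -89.1 [221.5 152. ]
white [0.7078 0.4587] (140.2, 19.7) -1.6 [152.3 168.6]
red [ 0.4439 -0.1607] (53.5, 52.7) -44.6 [347.9 258.9]
red [0.5722 0.0315] (36.9, 36.2) -62.1 [285.2 215.5]
blue [0.5667 0.3688] (34.5, 33.8) 4.2 [175.2 215. ]
grey [0.4458 0.0907] (55.8, 54.6) 46.6 [264.6 256.9]
yellow [0.5824 0.2062] (38.8, 37.2) 14.4 [223.1 207.3]
```

View pics/c1.png

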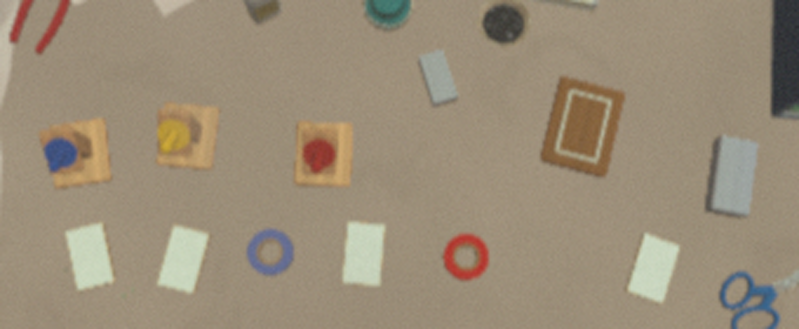

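The crop shows the small bar at crop (438,77) and the larger one at (733,175). The board is at (583,127), and there are four blanks plus the red and blue rolls. I'll take the wrist camera over the scene to measure from near.

servo_tool:
  rows:
    - {"tx":44.6,"ty":-27.6,"tz":-5,"wz":17.9}
    - {"tx":44.6,"ty":-27.6,"tz":-5,"wz":17.9}
    - {"tx":44.6,"ty":-27.6,"tz":-5,"wz":17.9}
    - {"tx":44.6,"ty":-27.6,"tz":-5,"wz":17.9}
    - {"tx":44.6,"ty":-27.6,"tz":-5,"wz":17.9}
    - {"tx":44.6,"ty":-27.6,"tz":-5,"wz":17.9}
    - {"tx":44.6,"ty":-27.6,"tz":-5,"wz":17.9}
    - {"tx":44.6,"ty":-27.6,"tz":-5,"wz":17.9}

```text
validation failed for argument at $.ro...
```

servo_tool:
  rows:
    - {"tx":44.6,"ty":-27.6,"tz":-5.0,"wx":0,"wy":0,"wz":17.9}
    - {"tx":44.6,"ty":-27.6,"tz":-5.0,"wx":0,"wy":0,"wz":17.9}
    - {"tx":44.6,"ty":-27.6,"tz":-5.0,"wx":0,"wy":0,"wz":17.9}
    - {"tx":44.6,"ty":-27.6,"tz":-5.0,"wx":0,"wy":0,"wz":17.9}
    - {"tx":44.6,"ty":-27.6,"tz":-5.0,"wx":0,"wy":0,"wz":17.9}
    - {"tx":44.6,"ty":-27.6,"tz":-5.0,"wx":0,"wy":0,"wz":17.9}
    - {"tx":44.6,"ty":-27.6,"tz":-5.0,"wx":0,"wy":0,"wz":17.9}
    - {"tx":44.6,"ty":-27.6,"tz":-5.0,"wx":0,"wy":0,"wz":17.9}

```text
t: 1.0
tcp_pos: [0.4159, -0.1993, 0.4423]
orientation: [0.0, 1.0, -0.0, 0.0]
contact_force: [-0.5, -0.5, -0.5]
width: 0.0853
grip_force: 0.0
```

servo_tool:
  rows:
    - {"tx":6.5,"ty":-32,"tz":-4,"wx":0,"wy":0,"wz":0}
    - {"tx":6.5,"ty":-32,"tz":-4,"wx":0,"wy":0,"wz":0}
    - {"tx":6.5,"ty":-32,"tz":-4,"wx":0,"wy":0,"wz":0}
    - {"tx":6.5,"ty":-32,"tz":-4,"wx":0,"wy":0,"wz":0}
    - {"tx":6.5,"ty":-32,"tz":-4,"wx":0,"wy":0,"wz":0}
    - {"tx":6.5,"ty":-32,"tz":-4,"wx":0,"wy":0,"wz":0}
    - {"tx":6.5,"ty":-32,"tz":-4,"wx":0,"wy":0,"wz":0}
    - {"tx":6.5,"ty":-32,"tz":-4,"wx":0,"wy":0,"wz":0}

```text
t: 1.8
tcp_pos: [0.4804, 0.1218, 0.4819]
orientation: [-0.0, 1.0, 0.002, -0.0]
contact_force: [0.5, -0.8, -0.2]
width: 0.0853
grip_force: 0.0
```

```bash
python3 - <<'E'
from station import arm
from h import *
d=snap(arm,"wrist","pics/w1.png")
o=arm.get_obs();print(o["t"],o["tcp_pos"],o["orientation"])
for k,z in (("white",.01),("red",.022),("blue",.022)):
    for r in rects(d,k,z,150): print(k,r["c"],r["s"],round(r["yaw"],1),r["px"])
E
```

```text
1.85 [0.4803 0.1202 0.4817] [ 0.0001  1.      0.0012 -0.0003]
white [0.3805 0.5472] (58.5, 14.0) -86.7 [ 24.6 228.1]
white [0.436  0.2037] (77.2, 47.8) -12.7 [260.  189.9]
white [0.437  0.3251] (77.8, 47.7) 15.6 [172.3 188.7]
white [ 0.4468 -0.0297] (77.5, 47.7) -3.9 [428.4 183.1]
white [0.4521 0.5478] (128.2, 24.7) -15.3 [  7.1 184.2]
white [0.4766 0.5198] (117.2, 21.0) 0.2 [ 26.  160.5]
white [0.4468 0.4699] (236.8, 56.0) 3.3 [ 67.9 172.1]
red [ 0.4445 -0.1611] (58.1, 57.5) 74.4 [528.2 187.4]
red [0.5628 0.0039] (54.3, 46.0) 51.8 [411.3  94.9]
blue [0.4478 0.0903] (59.6, 56.8) 0.3 [341.7 184.6]
blue [0.5521 0.3904] (56.3, 52.9) -6.9 [102.4  98.9]
```

View pics/w1.png

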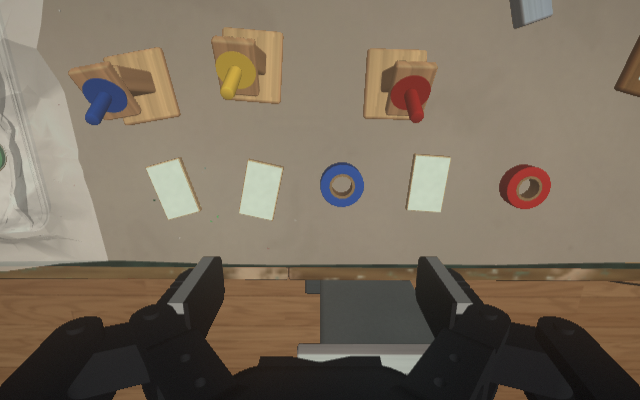

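The wrist view shows the blank faces and rolls clearly, and they agree with the top view to about 1.5 mm. Blue peg: disc (105,97), tip (95,117). Red peg: disc (411,93), tip (416,115). I'll zoom in on both pegs.

```bash
python3 - <<'E'
from h import *
a=cv2.imread("pics/w1.png")
f=lambda c:cv2.resize(c,None,fx=3.3,fy=3.3,interpolation=cv2.INTER_CUBIC)
cv2.imwrite("pics/c2.png",np.hstack([f(a[35:140,65:185]),f(a[35:140,355:475])]))
E
```

```text
(no output)
```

View pics/c2.png

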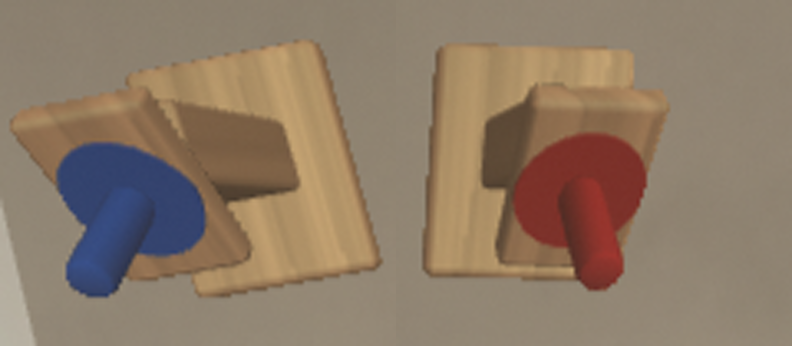

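Zoom: blue disc centre is at crop (131,199) and its tip ball at (98,272). Red disc centre is at (579,190) and its tip ball at (602,268). The foot corners can also be read.

```bash
cat > meas.py <<'E'
from station import arm
from h import *
d=snap(arm,"wrist"); t=snap(arm,"top")
for n,o,disc,tip,feet in (("blue",(65,35),(131,199),(98,272),[(128,78),(315,42),(380,265),(200,295)]),("red",(355,35),(183,190),(206,268),[(31,274),(44,46),(237,50)])):
    px=lambda p:np.array(o)+np.atleast_2d(p)/3.3
    r=ray(d,px(disc),.09)[0];s=ray(d,px(tip),.1187)[0];v=r-s
    print(n,"root",r[:2],"tip",s[:2],"len",np.hypot(*v[:2]),"(20.1) yaw",np.degrees(np.arctan2(v[1],v[0])))
    F=ray(d,px(feet),.012)[:,:2];print(F)
    for i in range(len(F)-1): e=F[i+1]-F[i];print(" edge",np.hypot(*e),np.degrees(np.arctan2(e[1],e[0])))
    # top-view disc blob
    m=mask(t,n);c=max((c for c in cv2.findContours(m[195:235,160:300],0,1)[0]),key=cv2.contourArea) if n=="red" else None
    print(" projected root in top",proj(t,[*r[:2],.09]),"tip",proj(t,[*s[:2],.1187]))
print(d["c"],t["c"])
for r in rects(t,"grey",.024,40,2000,roi=(300,160,500,250)): print(r)
E
python3 meas.py
```

```text
blue root [0.5602 0.3443] tip [0.5389 0.3401] len 0.021721976618216742 (20.1) yaw 11.27594559270864
[[0.6049 0.3861]
 [0.6175 0.3144]
 [0.5373 0.2997]
 [0.5256 0.3723]]
 edge 0.07285434935712144 -80.0403454203179
 edge 0.08153404543253735 -169.6449120821854
 edge 0.07353801389555033 99.17889959162093
 projected root in top [[176.2774 214.2641]] tip [[174.0016 220.2179]]
red root [0.564 0.024] tip [0.5411 0.0229] len 0.022915721581144636 (20.1) yaw 2.729083286757655
[[ 0.5347  0.0607]
 [ 0.617   0.0593]
 [ 0.6159 -0.0127]]
 edge 0.08237126998895299 -0.942322523717605
 edge 0.07198773932307115 -90.89783011664363
 projected root in top [[286.3272 214.7215]] tip [[285.8221 221.2286]]
[0.5533 0.1193 0.4511] [ 0.3807 -0.0623  1.3299]
```

```bash
cat >> h.py <<'E'
def down(yaw,tilt=0):
    "tool pointing down with x toward yaw; tilt leans z ahead"
    a=np.radians(tilt);c,s=np.cos(a),np.sin(a)
    return R.from_euler("z",yaw,degrees=True).as_matrix()@np.array([[c,0,s],[0,-1,0],[s,0,-c]])
def peg(root,yaw,dist):
    Rm=down(yaw,35);return np.array([root[0],root[1],.09])-Rm[:,2]*dist,Rm
def plan(o,targets):
    "each target (name,pos,Rm) as a move from the one before, tool cm/deg, and rows needed"
    p,M=o["tcp_pos"],q2m(o["orientation"])
    for n,q,N in targets:
        s=M.T@(np.asarray(q)-p)*100;w=R.from_matrix(M.T@N).as_rotvec(degrees=True)
        print(n,"t",np.round(s,1),"w",np.round(w,1),"rows",round(max(np.linalg.norm(s)/5,np.linalg.norm(w)/8.59),1)); p,M=np.asarray(q),N
E
python3 - <<'E'
from station import arm
from h import *
B=(.448,.0905);root=(.560,.345)
T=[("above",[*B,.29],down(0)),("at",[*B,.172],down(0)),("up",[*B,.33],down(0))]
for n,D in (("pre",.245),("in",.185),("seat",.171),("out",.25)): T.append((n,*peg(root,10,D)))
plan(arm.get_obs(),T)
E
```

```text
above t [-3.2  2.8 19.2] w [ 0.  0. -0.] rows 3.9
at t [ 0.   0.  11.8] w [0. 0. 0.] rows 2.4
up t [  0.    0.  -15.8] w [0. 0. 0.] rows 3.2
pre t [ -2.6 -23.    3.9] w [ 3.1 34.9 -9.7] rows 4.7
in t [ 0. -0.  6.] w [0. 0. 0.] rows 1.2
seat t [-0.  -0.   1.4] w [0. 0. 0.] rows 0.3
out t [-0.   0.  -7.9] w [0. 0. 0.] rows 1.6
```

servo_tool:
  rows:
    - {"tx":-3.2,"ty":2.9,"tz":19.2,"wx":0,"wy":0,"wz":0}
    - {"tx":-3.2,"ty":2.9,"tz":19.2,"wx":0,"wy":0,"wz":0}
    - {"tx":-3.2,"ty":2.9,"tz":19.2,"wx":0,"wy":0,"wz":0}
    - {"tx":-3.2,"ty":2.9,"tz":19.2,"wx":0,"wy":0,"wz":0}
    - {"tx":-3.2,"ty":2.9,"tz":19.2,"wx":0,"wy":0,"wz":0}
    - {"tx":-3.2,"ty":2.9,"tz":19.2,"wx":0,"wy":0,"wz":0}
  claw: 8.5
  grip_force: 40

```text
t: 2.55
tcp_pos: [0.4486, 0.089, 0.2914]
orientation: [0.0, 1.0, -0.001, 0.0]
contact_force: [0.3, -1.3, 0.6]
width: 0.0851
grip_force: 0.0
```

```bash
cat > chk.py <<'E'
import sys
from station import arm
from h import *
d=snap(arm,"wrist");o=arm.get_obs();print(o["t"],o["tcp_pos"],o["orientation"],o["width"])
for a in sys.argv[1:]:
    k,z=a.split(":")
    for r in rects(d,k,float(z),400,60000): print(k,r["c"],r["s"],round(r["yaw"],1),r["px"])
E
python3 chk.py blue:.022
```

```text
2.6 [0.4492 0.0893 0.293 ] [-0.0002  1.     -0.0009  0.0021] 0.08532517188798482
blue [0.4478 0.0906] (60.6, 58.2) -0.1 [315.8 203.2]
```

servo_tool:
  rows:
    - {"tx":-0.1,"ty":-0.1,"tz":5,"wx":0,"wy":0,"wz":0}
    - {"tx":-0.1,"ty":-0.1,"tz":9,"wx":0,"wy":0,"wz":0}
    - {"tx":-0.1,"ty":-0.1,"tz":11,"wx":0,"wy":0,"wz":0}
    - {"tx":-0.1,"ty":-0.1,"tz":11.8,"wx":0,"wy":0,"wz":0}
    - {"tx":-0.1,"ty":-0.1,"tz":12,"wx":0,"wy":0,"wz":0}
    - {"tx":-0.1,"ty":-0.1,"tz":12,"wx":0,"wy":0,"wz":0}

```text
t: 3.2
tcp_pos: [0.4485, 0.0909, 0.1723]
orientation: [-0.0, 1.0, -0.0, 0.002]
contact_force: [-0.3, 0.1, -0.7]
width: 0.0851
grip_force: 0.0
```

servo_tool:
  rows:
    - {"tx":0,"ty":0,"tz":0,"wx":0,"wy":0,"wz":0}
    - {"tx":0,"ty":0,"tz":0,"wx":0,"wy":0,"wz":0}
    - {"tx":0,"ty":0,"tz":0,"wx":0,"wy":0,"wz":0}
    - {"tx":0,"ty":0,"tz":0,"wx":0,"wy":0,"wz":0}
    - {"tx":0,"ty":0,"tz":0,"wx":0,"wy":0,"wz":0}
    - {"tx":0,"ty":0,"tz":0,"wx":0,"wy":0,"wz":0}
  claw: 4
  grip_force: 40

```text
t: 3.8
tcp_pos: [0.4479, 0.0908, 0.172]
orientation: [-0.0, 1.0, -0.0, 0.001]
contact_force: [-2.4, 0.0, 8.7]
width: 0.0583
grip_force: 42.3
```

servo_tool:
  rows:
    - {"tx":0,"ty":0,"tz":-5,"wx":0,"wy":0,"wz":0}
    - {"tx":0,"ty":0,"tz":-10,"wx":0,"wy":0,"wz":0}
    - {"tx":0,"ty":0,"tz":-15.8,"wx":0,"wy":0,"wz":0}
    - {"tx":0,"ty":0,"tz":-15.8,"wx":0,"wy":0,"wz":0}

```text
t: 4.2
tcp_pos: [0.448, 0.0908, 0.3357]
orientation: [-0.001, 1.0, -0.0, 0.006]
contact_force: [0.1, -0.6, -0.3]
width: 0.0584
grip_force: 43.8
```

servo_tool:
  rows:
    - {"tx":-2.6,"ty":-23,"tz":3.9,"wx":3.1,"wy":34.9,"wz":-9.7}
    - {"tx":-2.6,"ty":-23,"tz":3.9,"wx":3.1,"wy":34.9,"wz":-9.7}
    - {"tx":-2.6,"ty":-23,"tz":3.9,"wx":3.1,"wy":34.9,"wz":-9.7}
    - {"tx":-2.6,"ty":-23,"tz":3.9,"wx":3.1,"wy":34.9,"wz":-9.7}
    - {"tx":-2.6,"ty":-23,"tz":3.9,"wx":3.1,"wy":34.9,"wz":-9.7}
    - {"tx":-2.6,"ty":-23,"tz":3.9,"wx":3.1,"wy":34.9,"wz":-9.7}
    - {"tx":-2.6,"ty":-23,"tz":3.9,"wx":3.1,"wy":34.9,"wz":-9.7}

```text
t: 4.9
tcp_pos: [0.4209, 0.3212, 0.2885]
orientation: [-0.026, 0.95, 0.084, 0.299]
contact_force: [0.2, 0.2, -0.3]
width: 0.0584
grip_force: 43.7
```

```bash
python3 - <<'E'
from station import arm
from h import *
d=snap(arm,"wrist","pics/w2.png");o=arm.get_obs();print(o["t"],o["tcp_pos"],o["orientation"],o["width"],o["grip_force"])
plan(o,[(n,*peg((.560,.345),10,D)) for n,D in (("pre",.245),("in",.185),("seat",.171))])
print("root/tip px",proj(d,[[.560,.345,.09],peg((.56,.345),10,.042)[0]]))
E
```

```text
4.95 [0.4214 0.3205 0.2889] [-0.0262  0.9502  0.083   0.2991] 0.058090271259955 43.74437313526869
pre t [ 0.1 -0.  -0.1] w [-0.   0.1 -0. ] rows 0.0
in t [ 0. -0.  6.] w [0. 0. 0.] rows 1.2
seat t [-0.  -0.   1.4] w [0. 0. 0.] rows 0.3
root/tip px [[319.1723 211.1406]
 [319.0389 234.8855]]
```

View pics/w2.png

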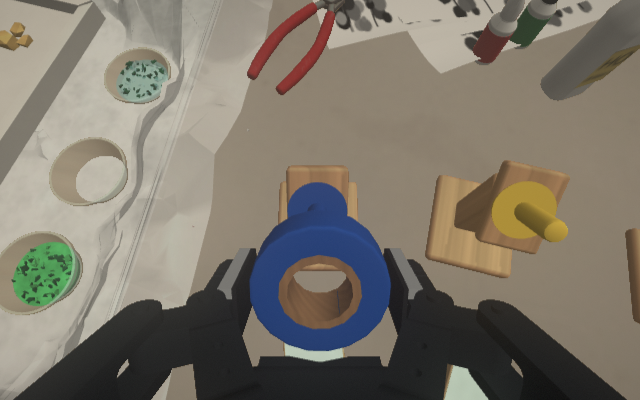

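The held roll is centred at (320,287), the blue face spans columns 287–349, and the disc column is about 318 against a predicted 319. They line up, so I'll insert.

servo_tool:
  rows:
    - {"tx":0.1,"ty":0,"tz":2,"wx":0,"wy":0,"wz":0}
    - {"tx":0.1,"ty":0,"tz":4,"wx":0,"wy":0,"wz":0}
    - {"tx":0.1,"ty":0,"tz":5.5,"wx":0,"wy":0,"wz":0}
    - {"tx":0.1,"ty":0,"tz":5.9,"wx":0,"wy":0,"wz":0}

```text
t: 5.35
tcp_pos: [0.4563, 0.3252, 0.24]
orientation: [-0.025, 0.951, 0.082, 0.298]
contact_force: [0.5, -0.4, -0.5]
width: 0.0583
grip_force: 43.7
```

servo_tool:
  rows:
    - {"tx":0,"ty":0,"tz":0.6,"wx":0,"wy":0,"wz":0}
    - {"tx":0,"ty":0,"tz":1.1,"wx":0,"wy":0,"wz":0}
    - {"tx":0,"ty":0,"tz":1.3,"wx":0,"wy":0,"wz":0}
    - {"tx":0,"ty":0,"tz":1.4,"wx":0,"wy":0,"wz":0}
    - {"tx":0,"ty":0,"tz":1.4,"wx":0,"wy":0,"wz":0}

```text
t: 5.85
tcp_pos: [0.4631, 0.328, 0.2311]
orientation: [-0.026, 0.95, 0.083, 0.299]
contact_force: [-11.8, -5.7, 8.9]
width: 0.0583
grip_force: 45.0
```

Contact came at 0.172 m, which is where a seated roll should be. Releasing and backing off.

servo_tool:
  rows:
    - {"tx":0,"ty":0,"tz":0,"wx":0,"wy":0,"wz":0}
    - {"tx":0,"ty":0,"tz":0,"wx":0,"wy":0,"wz":0}
    - {"tx":0,"ty":0,"tz":0,"wx":0,"wy":0,"wz":0}
    - {"tx":0,"ty":0,"tz":0,"wx":0,"wy":0,"wz":0}
    - {"tx":0,"ty":0,"tz":-3,"wx":0,"wy":0,"wz":0}
    - {"tx":0,"ty":0,"tz":-7,"wx":0,"wy":0,"wz":0}
    - {"tx":0,"ty":0,"tz":-8,"wx":0,"wy":0,"wz":0}
    - {"tx":0,"ty":0,"tz":-8,"wx":0,"wy":0,"wz":0}
  claw: 8.5

```text
t: 6.65
tcp_pos: [0.4181, 0.3204, 0.2971]
orientation: [-0.027, 0.95, 0.083, 0.301]
contact_force: [-0.0, 0.1, 0.3]
width: 0.0849
grip_force: 0.0
```

```bash
python3 - <<'E'
from station import arm
from h import *
d=snap(arm,"wrist","pics/w3.png");o=arm.get_obs();print(o["t"],o["tcp_pos"],o["width"])
M=(.4445,-.161);root=(.564,.025)
plan(o,[("up",[.42,.2,.36],down(0)),("above",[*M,.29],down(0))])
t=snap(arm,"top")
for r in rects(t,"red",.022,40,1500,roi=(150,150,500,300)): print(r["c"],r["s"],r["px"])
# ring rim outlines if seated (underside/top circles), for comparison
P,Rm=peg((.56,.345),10,.022)
print(proj(d,[P+Rm@[.03*np.cos(a),.03*np.sin(a),0] for a in (0,1.571,3.142,4.712)]))
E
```

```text
6.7 [0.4183 0.3202 0.2954] 0.08504608542673171
up t [ 2.1 11.9 -6.4] w [ -3.1 -34.9   9.7] rows 4.2
above t [ 2.5 36.1  7. ] w [0. 0. 0.] rows 7.4
[ 0.4425 -0.1593] (53.8, 51.3) [347.9 258.9]
[0.573  0.0314] (36.7, 35.7) [285.3 215.3]
[[319.2641 177.5802]
 [365.5651 222.9436]
 [319.2651 264.7446]
 [273.0095 222.8806]]
```

View pics/w3.png

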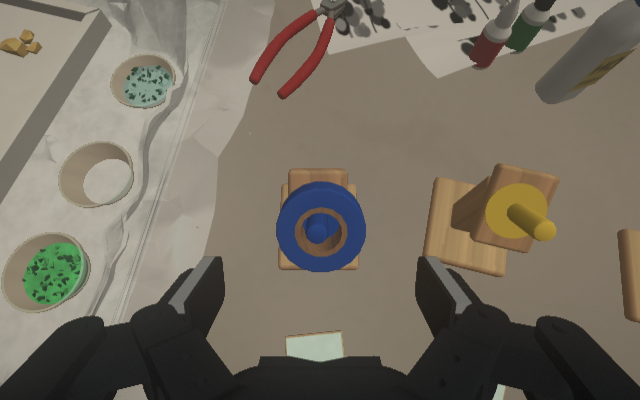

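The blue roll sits on its peg: outline columns 277–365, centre (321,226), peg end at (317,229), about the predicted seated size. Next is the red roll.

servo_tool:
  rows:
    - {"tx":2.1,"ty":11.9,"tz":-6.4,"wx":-3.1,"wy":-34.9,"wz":9.7}
    - {"tx":2.1,"ty":11.9,"tz":-6.4,"wx":-3.1,"wy":-34.9,"wz":9.7}
    - {"tx":2.1,"ty":11.9,"tz":-6.4,"wx":-3.1,"wy":-34.9,"wz":9.7}
    - {"tx":2.1,"ty":11.9,"tz":-6.4,"wx":-3.1,"wy":-34.9,"wz":9.7}
    - {"tx":2.1,"ty":11.9,"tz":-6.4,"wx":-3.1,"wy":-34.9,"wz":9.7}
    - {"tx":2.1,"ty":11.9,"tz":-6.4,"wx":-3.1,"wy":-34.9,"wz":9.7}

```text
t: 7.35
tcp_pos: [0.4206, 0.1991, 0.3579]
orientation: [0.001, 1.0, -0.001, -0.002]
contact_force: [0.4, -0.7, 0.1]
width: 0.085
grip_force: 0.0
```

servo_tool:
  rows:
    - {"tx":2.5,"ty":36.1,"tz":7,"wx":0,"wy":0,"wz":0}
    - {"tx":2.5,"ty":36.1,"tz":7,"wx":0,"wy":0,"wz":0}
    - {"tx":2.5,"ty":36.1,"tz":7,"wx":0,"wy":0,"wz":0}
    - {"tx":2.5,"ty":36.1,"tz":7,"wx":0,"wy":0,"wz":0}
    - {"tx":2.5,"ty":36.1,"tz":7,"wx":0,"wy":0,"wz":0}
    - {"tx":2.5,"ty":36.1,"tz":7,"wx":0,"wy":0,"wz":0}
    - {"tx":2.5,"ty":36.1,"tz":7,"wx":0,"wy":0,"wz":0}
    - {"tx":2.5,"ty":36.1,"tz":7,"wx":0,"wy":0,"wz":0}

```text
t: 8.15
tcp_pos: [0.444, -0.1649, 0.2874]
orientation: [0.0, 1.0, -0.002, -0.001]
contact_force: [0.9, 0.3, -0.7]
width: 0.0851
grip_force: 0.0
```

```bash
python3 chk.py red:.022; python3 - <<'E'
from station import arm
from h import *
o=arm.get_obs();M=(.4445,-.161)
T=[("at",[*M,.172],down(0)),("up",[*M,.33],down(0))]
for n,D in (("pre",.245),("in",.185),("seat",.171),("out",.25)): T.append((n,*peg((.564,.025),-1,D)))
plan(o,T)
E
```

```text
8.2 [ 0.4441 -0.1655  0.2872] [ 0.0004  1.     -0.0021 -0.0013] 0.08492984258688913
red [ 0.446  -0.1617] (60.8, 57.9) -0.2 [313.8 200.5]
at t [ 0.1 -0.5 11.5] w [ 0.   0.2 -0.2] rows 2.3
up t [  0.    0.  -15.8] w [0. 0. 0.] rows 3.2
pre t [ -2.1 -18.8   3.9] w [-0.3 35.   1. ] rows 4.1
in t [0. 0. 6.] w [0. 0. 0.] rows 1.2
seat t [-0.  -0.   1.4] w [0. 0. 0.] rows 0.3
out t [ 0.   0.  -7.9] w [0. 0. 0.] rows 1.6
```

servo_tool:
  rows:
    - {"tx":0.1,"ty":-0.4,"tz":5,"wx":0,"wy":0.2,"wz":-0.2}
    - {"tx":0.1,"ty":-0.4,"tz":9,"wx":0,"wy":0.2,"wz":-0.2}
    - {"tx":0.1,"ty":-0.4,"tz":11,"wx":0,"wy":0.2,"wz":-0.2}
    - {"tx":0.1,"ty":-0.4,"tz":11.5,"wx":0,"wy":0.2,"wz":-0.2}
    - {"tx":0.1,"ty":-0.4,"tz":11.5,"wx":0,"wy":0.2,"wz":-0.2}

```text
t: 8.7
tcp_pos: [0.4454, -0.157, 0.1741]
orientation: [-0.0, 1.0, 0.002, 0.001]
contact_force: [-0.2, -0.2, 0.1]
width: 0.0853
grip_force: 0.0
```

servo_tool:
  rows:
    - {"tx":0,"ty":0,"tz":0,"wx":0,"wy":0,"wz":0}
    - {"tx":0,"ty":0,"tz":0,"wx":0,"wy":0,"wz":0}
    - {"tx":0,"ty":0,"tz":0,"wx":0,"wy":0,"wz":0}
    - {"tx":0,"ty":0,"tz":0,"wx":0,"wy":0,"wz":0}
    - {"tx":0,"ty":0,"tz":0,"wx":0,"wy":0,"wz":0}
    - {"tx":0,"ty":0,"tz":0,"wx":0,"wy":0,"wz":0}
  claw: 4

```text
t: 9.3
tcp_pos: [0.4462, -0.1577, 0.1769]
orientation: [0.001, 1.0, 0.001, 0.004]
contact_force: [-1.8, -0.2, 5.7]
width: 0.0576
grip_force: 42.7
```

servo_tool:
  rows:
    - {"tx":0,"ty":0,"tz":-5,"wx":0,"wy":0,"wz":0}
    - {"tx":0,"ty":0,"tz":-10,"wx":0,"wy":0,"wz":0}
    - {"tx":0,"ty":0,"tz":-15.8,"wx":0,"wy":0,"wz":0}
    - {"tx":0,"ty":0,"tz":-15.8,"wx":0,"wy":0,"wz":0}

```text
t: 9.7
tcp_pos: [0.4456, -0.1577, 0.3409]
orientation: [0.003, 1.0, 0.001, 0.008]
contact_force: [0.4, -0.3, 0.2]
width: 0.0578
grip_force: 43.3
```

servo_tool:
  rows:
    - {"tx":-2.1,"ty":-18.8,"tz":3.9,"wx":-0.3,"wy":35,"wz":1}
    - {"tx":-2.1,"ty":-18.8,"tz":3.9,"wx":-0.3,"wy":35,"wz":1}
    - {"tx":-2.1,"ty":-18.8,"tz":3.9,"wx":-0.3,"wy":35,"wz":1}
    - {"tx":-2.1,"ty":-18.8,"tz":3.9,"wx":-0.3,"wy":35,"wz":1}
    - {"tx":-2.1,"ty":-18.8,"tz":3.9,"wx":-0.3,"wy":35,"wz":1}
    - {"tx":-2.1,"ty":-18.8,"tz":3.9,"wx":-0.3,"wy":35,"wz":1}
    - {"tx":-2.1,"ty":-18.8,"tz":3.9,"wx":-0.3,"wy":35,"wz":1}

```text
t: 10.4
tcp_pos: [0.4237, 0.0299, 0.2944]
orientation: [0.002, 0.953, -0.008, 0.302]
contact_force: [0.6, -0.4, -0.5]
width: 0.0573
grip_force: 43.3
```

```bash
python3 - <<'E'
from station import arm
from h import *
d=snap(arm,"wrist","pics/w4.png");o=arm.get_obs();print(o["t"],o["tcp_pos"],o["orientation"],o["width"],o["grip_force"])
plan(o,[(n,*peg((.564,.025),-1,D)) for n,D in (("pre",.245),("in",.185),("seat",.171))])
print("root/tip px",proj(d,[[.564,.025,.09],peg((.564,.025),-1,.042)[0]]))
E
```

```text
10.45 [0.4239 0.0296 0.2943] [ 0.0026  0.9532 -0.008   0.3024] 0.05737817452329767 43.257014630966
pre t [-0.2  0.2  0.3] w [-0.  -0.2  0. ] rows 0.1
in t [0. 0. 6.] w [0. 0. 0.] rows 1.2
seat t [-0.  -0.   1.4] w [0. 0. 0.] rows 0.3
root/tip px [[321.7691 216.6002]
 [322.1759 240.4504]]
```

View pics/w4.png

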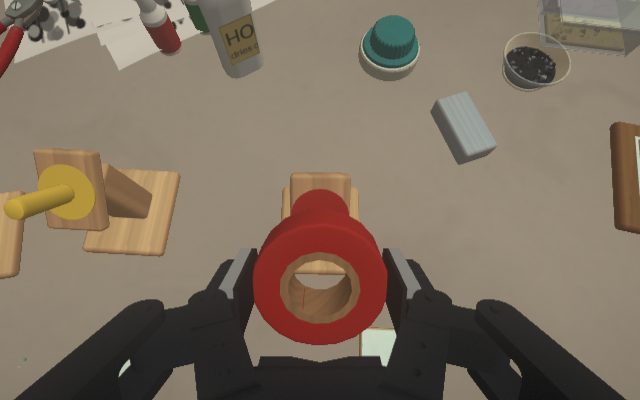

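The red roll is held at (320,280), the face spans columns 291–350, and the disc column is about 320. Aligned, so I'll insert. (This view also shows the small weight at (463,127).)

servo_tool:
  rows:
    - {"tx":-0.2,"ty":0.1,"tz":2,"wx":0,"wy":-0.2,"wz":0}
    - {"tx":-0.2,"ty":0.1,"tz":4,"wx":0,"wy":-0.2,"wz":0}
    - {"tx":-0.2,"ty":0.1,"tz":5.8,"wx":0,"wy":-0.2,"wz":0}
    - {"tx":-0.2,"ty":0.1,"tz":6.2,"wx":0,"wy":-0.2,"wz":0}

```text
t: 10.85
tcp_pos: [0.4581, 0.0277, 0.2403]
orientation: [0.003, 0.954, -0.008, 0.299]
contact_force: [-0.2, -0.2, -0.8]
width: 0.0575
grip_force: 43.3
```

servo_tool:
  rows:
    - {"tx":0,"ty":0,"tz":0.5,"wx":0,"wy":0,"wz":0}
    - {"tx":0,"ty":0,"tz":0.9,"wx":0,"wy":0,"wz":0}
    - {"tx":0,"ty":0,"tz":1.2,"wx":0,"wy":0,"wz":0}
    - {"tx":0,"ty":0,"tz":1.2,"wx":0,"wy":0,"wz":0}

```text
t: 11.25
tcp_pos: [0.4648, 0.0285, 0.2345]
orientation: [0.003, 0.953, -0.008, 0.302]
contact_force: [-14.8, -1.9, 12.9]
width: 0.0575
grip_force: 42.1
```

```bash
python3 - <<'E'
from station import arm
from h import *
o=arm.get_obs();v=np.array([.564,.025,.09])-o["tcp_pos"];print(np.linalg.norm(v),v@q2m(o["orientation"]),o["contact_force"],o["contact_force"]@q2m(o["orientation"]))
E
```

```text
0.1753068898707636 [-0.0021  0.0018  0.1753] [-14.8321  -1.917   12.8679] [ -4.6872   2.1564 -19.0428]
```

servo_tool:
  rows:
    - {"tx":0,"ty":0,"tz":0,"wx":0,"wy":0,"wz":0}
    - {"tx":0,"ty":0,"tz":0,"wx":0,"wy":0,"wz":0}
    - {"tx":0,"ty":0,"tz":0,"wx":0,"wy":0,"wz":0}
    - {"tx":0,"ty":0,"tz":0,"wx":0,"wy":0,"wz":0}
    - {"tx":0,"ty":0,"tz":-3,"wx":0,"wy":0,"wz":0}
    - {"tx":0,"ty":0,"tz":-7,"wx":0,"wy":0,"wz":0}
    - {"tx":0,"ty":0,"tz":-8,"wx":0,"wy":0,"wz":0}
    - {"tx":0,"ty":0,"tz":-8,"wx":0,"wy":0,"wz":0}
  claw: 8.5

```text
t: 12.05
tcp_pos: [0.4185, 0.0296, 0.2991]
orientation: [0.002, 0.953, -0.007, 0.303]
contact_force: [1.1, -0.2, -0.7]
width: 0.0849
grip_force: 0.0
```

```bash
python3 - <<'E'
from station import arm
from h import *
d=snap(arm,"wrist");o=arm.get_obs()
P,Rm=peg((.564,.025),-1,.022)
q=proj(d,[P+Rm@[.03*np.cos(a),.03*np.sin(a),0] for a in (0,1.571,3.142,4.712)]);print("pred",q)
m=mask(d,"red");m[:120]=0
c=max(cv2.findContours(m,0,1)[0],key=cv2.contourArea);print(cv2.boundingRect(c),cv2.fitEllipse(c))
plan(o,[("look",[.50,-.2,.47],down(0))])
E
```

```text
pred [[321.8726 177.2255]
 [367.4326 222.2256]
 [321.4361 263.5246]
 [275.8885 221.9419]]
(276, 182, 89, 90) ((320.28839111328125, 227.0828094482422), (87.30628967285156, 89.26075744628906), 3.499202013015747)
look t [16.9 22.8 -9.2] w [  0.3 -35.1  -0.8] rows 6.0
```

Red reads the same as blue: ellipse 88 px, centre (320,227), so it is seated. Next I'll look over the board and weight.

servo_tool:
  rows:
    - {"tx":16.9,"ty":22.8,"tz":-9.2,"wx":0.3,"wy":-35.1,"wz":-0.8}
    - {"tx":16.9,"ty":22.8,"tz":-9.2,"wx":0.3,"wy":-35.1,"wz":-0.8}
    - {"tx":16.9,"ty":22.8,"tz":-9.2,"wx":0.3,"wy":-35.1,"wz":-0.8}
    - {"tx":16.9,"ty":22.8,"tz":-9.2,"wx":0.3,"wy":-35.1,"wz":-0.8}
    - {"tx":16.9,"ty":22.8,"tz":-9.2,"wx":0.3,"wy":-35.1,"wz":-0.8}
    - {"tx":16.9,"ty":22.8,"tz":-9.2,"wx":0.3,"wy":-35.1,"wz":-0.8}
    - {"tx":16.9,"ty":22.8,"tz":-9.2,"wx":0.3,"wy":-35.1,"wz":-0.8}
    - {"tx":16.9,"ty":22.8,"tz":-9.2,"wx":0.3,"wy":-35.1,"wz":-0.8}

```text
t: 12.9
tcp_pos: [0.5018, -0.2007, 0.4673]
orientation: [-0.001, 1.0, -0.001, -0.002]
contact_force: [0.8, 0.3, -0.8]
width: 0.0846
grip_force: 0.0
```

```bash
python3 - <<'E'
from station import arm
from h import *
d=snap(arm,"wrist","pics/w5.png");o=arm.get_obs();print(o["t"],o["tcp_pos"],o["orientation"])
for k,z in (("white",.012),("white",.01),("grey",.024)):
    for r in rects(d,k,z,200,9000,roi=(0,0,640,255)): print(k,z,r["c"],r["s"],round(r["yaw"],1),r["px"])
E
```

```text
12.95 [ 0.5015 -0.1998  0.467 ] [-0.0016  1.     -0.0003 -0.0027]
white 0.012 [ 0.435  -0.4031] (77.0, 46.8) -19.0 [468.8 207.6]
white 0.012 [0.4365 0.2018] (76.3, 46.7) -12.8 [ 24.3 206.8]
white 0.012 [ 0.4472 -0.0303] (77.0, 47.4) -3.9 [193.5 199. ]
white 0.012 [ 0.619  -0.3166] (85.6, 55.6) -14.2 [416.5  61. ]
white 0.01 [ 0.4343 -0.4041] (77.3, 47.1) -19.0 [468.8 207.6]
white 0.01 [0.4359 0.2037] (76.7, 46.9) -12.8 [ 24.3 206.8]
white 0.01 [ 0.4466 -0.0295] (77.3, 47.6) -3.9 [193.5 199. ]
white 0.01 [ 0.6192 -0.3172] (86.0, 55.8) -14.2 [416.5  61. ]
```

View pics/w5.png

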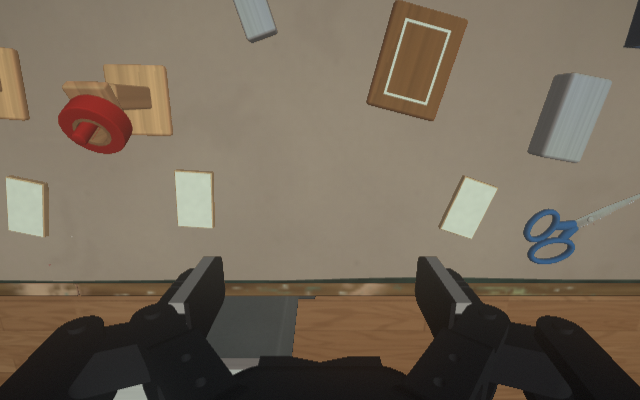

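The outline centre is at (0.619,-0.317), yaw -14.2°, with outer size 86x56 including the line. The small weight is at px (256,20) and the red roll hangs at (95,124). Now the blanks, starting with the one at (468,207).

```bash
cat > bl.py <<'E'
# usage: bl.py x y yaw level
import sys
from station import arm
from h import *
x,y,a,k=map(float,sys.argv[1:5]);S=(.619,-.3168);Y=-14.2;z=.178+.012+.010*k
o=arm.get_obs();print(o["t"],o["tcp_pos"])
plan(o,[("above",[x,y,.25],down(a)),("at",[x,y,.178],down(a)),("up",[x,y,.29],down(a)),("over",[*S,.29],down(Y)),("place",[*S,z+.001],down(Y))])
E
python3 bl.py .4342 -.4038 -19 0
```

```text
12.95 [ 0.5015 -0.1998  0.467 ]
above t [-6.6 20.5 21.7] w [-0.1  0.3 19. ] rows 6.1
at t [0.  0.  7.2] w [0. 0. 0.] rows 1.4
up t [  0.    0.  -11.2] w [0. 0. 0.] rows 2.2
over t [ 14.6 -14.2   0. ] w [ 0.   0.  -4.8] rows 4.1
place t [0.  0.  9.9] w [0. 0. 0.] rows 2.0
```

servo_tool:
  rows:
    - {"tx":-6.6,"ty":20.5,"tz":21.7,"wx":0,"wy":0.3,"wz":19}
    - {"tx":-6.6,"ty":20.5,"tz":21.7,"wx":0,"wy":0.3,"wz":19}
    - {"tx":-6.6,"ty":20.5,"tz":21.7,"wx":0,"wy":0.3,"wz":19}
    - {"tx":-6.6,"ty":20.5,"tz":21.7,"wx":0,"wy":0.3,"wz":19}
    - {"tx":-6.6,"ty":20.5,"tz":21.7,"wx":0,"wy":0.3,"wz":19}
    - {"tx":-6.6,"ty":20.5,"tz":21.7,"wx":0,"wy":0.3,"wz":19}
    - {"tx":-6.6,"ty":20.5,"tz":21.7,"wx":0,"wy":0.3,"wz":19}
    - {"tx":-6.6,"ty":20.5,"tz":21.7,"wx":0,"wy":0.3,"wz":19}

```text
t: 13.75
tcp_pos: [0.4339, -0.4036, 0.2501]
orientation: [-0.002, 0.986, -0.165, -0.0]
contact_force: [0.5, 0.5, 0.6]
width: 0.0846
grip_force: 0.0
```

```bash
python3 chk.py white:.01; python3 bl.py .4342 -.4038 -19 0
```

```text
13.8 [ 0.4347 -0.4033  0.2522] [-0.001   0.9863 -0.1649  0.0012] 0.08514383215846752
white [ 0.4338 -0.4037] (76.4, 46.9) -18.9 [319.7 212.6]
white [ 0.5891 -0.307 ] (56.0, 22.7) 76.1 [89.  38.1]
13.8 [ 0.4347 -0.4033  0.2522]
above t [-0.   0.1  0.2] w [-0.1 -0.1  0. ] rows 0.0
at t [0.  0.  7.2] w [0. 0. 0.] rows 1.4
up t [  0.    0.  -11.2] w [0. 0. 0.] rows 2.2
over t [ 14.6 -14.2   0. ] w [ 0.   0.  -4.8] rows 4.1
place t [0.  0.  9.9] w [0. 0. 0.] rows 2.0
```

servo_tool:
  rows:
    - {"tx":0,"ty":0,"tz":4,"wx":0,"wy":0,"wz":0}
    - {"tx":0,"ty":0,"tz":6.5,"wx":0,"wy":0,"wz":0}
    - {"tx":0,"ty":0,"tz":7.3,"wx":0,"wy":0,"wz":0}
    - {"tx":0,"ty":0,"tz":7.3,"wx":0,"wy":0,"wz":0}

```text
t: 14.2
tcp_pos: [0.4353, -0.4034, 0.1802]
orientation: [-0.0, 0.986, -0.164, 0.002]
contact_force: [0.4, 0.7, 0.8]
width: 0.0847
grip_force: 0.0
```

servo_tool:
  rows:
    - {"tx":0,"ty":0,"tz":0,"wx":0,"wy":0,"wz":0}
    - {"tx":0,"ty":0,"tz":0,"wx":0,"wy":0,"wz":0}
    - {"tx":0,"ty":0,"tz":0,"wx":0,"wy":0,"wz":0}
    - {"tx":0,"ty":0,"tz":0,"wx":0,"wy":0,"wz":0}
    - {"tx":0,"ty":0,"tz":0,"wx":0,"wy":0,"wz":0}
    - {"tx":0,"ty":0,"tz":0,"wx":0,"wy":0,"wz":0}
    - {"tx":0,"ty":0,"tz":0,"wx":0,"wy":0,"wz":0}
  claw: 3

```text
t: 14.9
tcp_pos: [0.4354, -0.4051, 0.183]
orientation: [0.001, 0.986, -0.165, 0.004]
contact_force: [0.0, 1.1, 9.6]
width: 0.0299
grip_force: 5.1
```

servo_tool:
  rows:
    - {"tx":0,"ty":0,"tz":-5,"wx":0,"wy":0,"wz":0}
    - {"tx":0,"ty":0,"tz":-10,"wx":0,"wy":0,"wz":0}
    - {"tx":0,"ty":0,"tz":-11.2,"wx":0,"wy":0,"wz":0}
    - {"tx":0,"ty":0,"tz":-11.2,"wx":0,"wy":0,"wz":0}

```text
t: 15.3
tcp_pos: [0.4345, -0.4049, 0.2955]
orientation: [0.002, 0.986, -0.165, 0.004]
contact_force: [-1.1, 0.0, 0.2]
width: 0.0302
grip_force: 0.0
```

servo_tool:
  rows:
    - {"tx":14.6,"ty":-14.2,"tz":0,"wx":0,"wy":0,"wz":-4.8}
    - {"tx":14.6,"ty":-14.2,"tz":0,"wx":0,"wy":0,"wz":-4.8}
    - {"tx":14.6,"ty":-14.2,"tz":0,"wx":0,"wy":0,"wz":-4.8}
    - {"tx":14.6,"ty":-14.2,"tz":0,"wx":0,"wy":0,"wz":-4.8}
    - {"tx":14.6,"ty":-14.2,"tz":0,"wx":0,"wy":0,"wz":-4.8}
    - {"tx":14.6,"ty":-14.2,"tz":0,"wx":0,"wy":0,"wz":-4.8}
    - {"tx":14.6,"ty":-14.2,"tz":0,"wx":0,"wy":0,"wz":-4.8}

```text
t: 16.0
tcp_pos: [0.6178, -0.3184, 0.2907]
orientation: [-0.001, 0.992, -0.124, 0.0]
contact_force: [-0.8, -0.5, 0.3]
width: 0.0299
grip_force: 0.0
```

```bash
python3 - <<'E'
from station import arm
from h import *
d=snap(arm,"wrist","pics/w6.png");o=arm.get_obs();print(o["t"],o["tcp_pos"],o["orientation"],o["width"],o["grip_force"])
plan(o,[("place",[.619,-.3168,.191],down(-14.2))])
E
```

```text
16.05 [ 0.6175 -0.3187  0.2915] [-0.0005  0.9922 -0.1245  0.0009] 0.029976596110489726 0.0
place t [ 0.1 -0.2 10. ] w [-0.1 -0.1 -0.1] rows 2.0
```

View pics/w6.png

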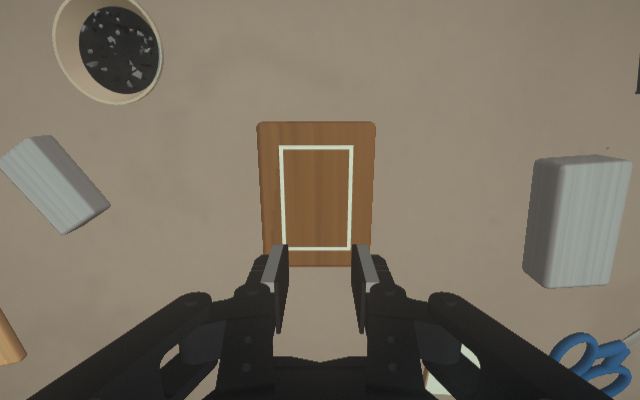

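The close was too high and the fingers shut over the blank, which is still on the table at (450,370). The view does give the outline at (317,197) and the weight at (50,185). I'll measure those, then re-grasp lower.

```bash
sed -i 's/\.178+\.012/.174+.012/; s/\[x,y,\.178\]/[x,y,.172]/' bl.py; python3 - <<'E'
from station import arm
from h import *
d=snap(arm,"wrist")
for r in rects(d,"white",.012,300,20000): print(r["c"],r["s"],round(r["yaw"],1),r["px"])
t=snap(arm,"top")
for r in rects(t,"white",.01,100,1500,roi=(400,230,460,300)): print("top",r["c"],r["s"],round(r["yaw"],1),r["px"])
E
python3 bl.py .4342 -.4038 -19 0
```

```text
[ 0.6189 -0.3163] (85.5, 55.9) -14.2 [316.9 193.3]
top [ 0.4327 -0.4034] (79.5, 48.0) -19.1 [427.8 263.6]
16.15 [ 0.6175 -0.3189  0.2924]
above t [-15.7  12.8   4.2] w [-0.1 -0.2  4.7] rows 4.1
at t [0.  0.  7.8] w [0. 0. 0.] rows 1.6
up t [  0.    0.  -11.8] w [0. 0. 0.] rows 2.4
over t [ 14.6 -14.2   0. ] w [ 0.   0.  -4.8] rows 4.1
place t [ 0.   0.  10.3] w [0. 0. 0.] rows 2.1
```

servo_tool:
  rows:
    - {"tx":-15.7,"ty":12.8,"tz":4.2,"wx":0,"wy":0,"wz":4.7}
    - {"tx":-15.7,"ty":12.8,"tz":4.2,"wx":0,"wy":0,"wz":4.7}
    - {"tx":-15.7,"ty":12.8,"tz":4.2,"wx":0,"wy":0,"wz":4.7}
    - {"tx":-15.7,"ty":12.8,"tz":4.2,"wx":0,"wy":0,"wz":4.7}
    - {"tx":-15.7,"ty":12.8,"tz":4.2,"wx":0,"wy":0,"wz":4.7}
    - {"tx":-15.7,"ty":12.8,"tz":4.2,"wx":0,"wy":0,"wz":4.7}
    - {"tx":-15.7,"ty":12.8,"tz":4.2,"wx":0,"wy":0,"wz":4.7}
  claw: 8.5

```text
t: 16.85
tcp_pos: [0.4353, -0.4034, 0.2506]
orientation: [-0.0, 0.986, -0.165, 0.002]
contact_force: [0.2, 0.1, -0.4]
width: 0.0849
grip_force: 0.0
```

servo_tool:
  rows:
    - {"tx":0,"ty":0,"tz":4,"wx":0,"wy":0,"wz":0}
    - {"tx":0,"ty":0,"tz":6.5,"wx":0,"wy":0,"wz":0}
    - {"tx":0,"ty":0,"tz":7.5,"wx":0,"wy":0,"wz":0}
    - {"tx":0,"ty":0,"tz":7.5,"wx":0,"wy":0,"wz":0}

```text
t: 17.25
tcp_pos: [0.436, -0.4026, 0.1736]
orientation: [-0.001, 0.987, -0.164, 0.001]
contact_force: [0.2, 0.2, -0.0]
width: 0.0848
grip_force: 0.0
```

```bash
python3 chk.py white:.01; python3 bl.py .4342 -.4038 -19 0
```

```text
17.3 [ 0.4362 -0.4031  0.1753] [-0.0003  0.9865 -0.1638  0.0019] 0.08470041233319532
white [ 0.4337 -0.4037] (76.5, 46.8) -18.9 [322.1 268.8]
17.3 [ 0.4362 -0.4031  0.1753]
above t [-0.1  0.1 -7.5] w [-0.1 -0.2  0.1] rows 1.5
at t [0.  0.  7.8] w [0. 0. 0.] rows 1.6
up t [  0.    0.  -11.8] w [0. 0. 0.] rows 2.4
over t [ 14.6 -14.2   0. ] w [ 0.   0.  -4.8] rows 4.1
place t [ 0.   0.  10.3] w [0. 0. 0.] rows 2.1
```

servo_tool:
  rows:
    - {"tx":-0.1,"ty":0.1,"tz":0.3,"wx":0,"wy":0,"wz":0}
    - {"tx":-0.1,"ty":0.1,"tz":0.3,"wx":0,"wy":0,"wz":0}
    - {"tx":-0.1,"ty":0.1,"tz":0.3,"wx":0,"wy":0,"wz":0}
    - {"tx":-0.1,"ty":0.1,"tz":0.3,"wx":0,"wy":0,"wz":0}
    - {"tx":-0.1,"ty":0.1,"tz":0.3,"wx":0,"wy":0,"wz":0}
    - {"tx":-0.1,"ty":0.1,"tz":0.3,"wx":0,"wy":0,"wz":0}
    - {"tx":-0.1,"ty":0.1,"tz":0.3,"wx":0,"wy":0,"wz":0}
  claw: 3

```text
t: 18.0
tcp_pos: [0.4343, -0.4043, 0.1732]
orientation: [0.0, 0.986, -0.164, 0.003]
contact_force: [-0.6, 0.0, 5.9]
width: 0.0487
grip_force: 42.2
```

servo_tool:
  rows:
    - {"tx":0,"ty":0,"tz":-5,"wx":0,"wy":0,"wz":0}
    - {"tx":0,"ty":0,"tz":-5,"wx":0,"wy":0,"wz":0}
    - {"tx":0,"ty":0,"tz":-5,"wx":0,"wy":0,"wz":0}

```text
t: 18.3
tcp_pos: [0.4341, -0.4042, 0.2233]
orientation: [0.001, 0.986, -0.164, 0.003]
contact_force: [0.1, 0.5, -0.6]
width: 0.0485
grip_force: 41.9
```

```bash
python3 chk.py white:.06;  python3 - <<'E'
from station import arm
from h import *
o=arm.get_obs();S=(.619,-.3166)
plan(o,[("up",[*o["tcp_pos"][:2],.29],down(-19)),("over",[*S,.26],down(-14.2)),("place",[*S,.187],down(-14.2))])
E
```

```text
18.35 [ 0.4338 -0.4039  0.2216] [-0.0003  0.9864 -0.1644  0.0017] 0.048637508065113084
white [ 0.4333 -0.405 ] (76.4, 47.1) -18.9 [319.5 268.1]
white [ 0.5628 -0.3436] (32.7, 12.6) 76.3 [61.9 33.1]
up t [ 0.  -0.  -6.8] w [-0.1 -0.2  0.1] rows 1.4
over t [ 14.7 -14.3   3. ] w [ 0.   0.  -4.8] rows 4.1
place t [0.  0.  7.3] w [0. 0. 0.] rows 1.5
```

servo_tool:
  rows:
    - {"tx":0,"ty":0,"tz":-4,"wx":0,"wy":0,"wz":0}
    - {"tx":14.7,"ty":-14.3,"tz":-4,"wx":0,"wy":-0.2,"wz":-4.8}
    - {"tx":14.7,"ty":-14.3,"tz":-4,"wx":0,"wy":-0.2,"wz":-4.8}
    - {"tx":14.7,"ty":-14.3,"tz":-4,"wx":0,"wy":-0.2,"wz":-4.8}
    - {"tx":14.7,"ty":-14.3,"tz":-4,"wx":0,"wy":-0.2,"wz":-4.8}
    - {"tx":14.7,"ty":-14.3,"tz":-4,"wx":0,"wy":-0.2,"wz":-4.8}
    - {"tx":14.7,"ty":-14.3,"tz":-4,"wx":0,"wy":-0.2,"wz":-4.8}
    - {"tx":14.7,"ty":-14.3,"tz":-4,"wx":0,"wy":-0.2,"wz":-4.8}

```text
t: 19.15
tcp_pos: [0.6184, -0.3169, 0.261]
orientation: [-0.001, 0.992, -0.123, -0.001]
contact_force: [-0.0, 0.3, 0.1]
width: 0.0485
grip_force: 41.9
```

```bash
cat > pl.py <<'E'
# pl.py level : blank in hand over the pile -> where it is, moves to the spot
import sys
from station import arm
from h import *
k=int(sys.argv[1]);d=snap(arm,"wrist");o=arm.get_obs();p=o["tcp_pos"];M=q2m(o["orientation"])
print(o["t"],p,o["orientation"],o["width"],o["grip_force"])
S=np.array([.619,-.3166]);Rm=down(-14.2)
for r in rects(d,"white",p[2]-.163,1500,60000,roi=(200,150,440,400)):
    off=M.T@np.r_[r["c"]-p[:2],0]*1000;print("in hand",r["c"],r["s"],round(r["yaw"],1),"off mm tool",off[:2])
plan(o,[("over",[*S,p[2]],Rm),("place",[*S,.173+.012+.01*k+.001],Rm)])
E
python3 pl.py 0
```

```text
19.2 [ 0.6181 -0.3173  0.2616] [-0.0007  0.9923 -0.1236 -0.0008] 0.04847996424842393 41.8553763628006
in hand [ 0.6167 -0.3173] (76.3, 46.8) -14.1 off mm tool [-1.4071  0.3524]
over t [ 0.1 -0.1 -0. ] w [-0.1  0.1 -0. ] rows 0.0
place t [0.  0.  7.6] w [0. 0. 0.] rows 1.5
```

servo_tool:
  rows:
    - {"tx":0.2,"ty":-0.1,"tz":4,"wx":0,"wy":0,"wz":0}
    - {"tx":0.2,"ty":-0.1,"tz":6.5,"wx":0,"wy":0,"wz":0}
    - {"tx":0.2,"ty":-0.1,"tz":7.3,"wx":0,"wy":0,"wz":0}
    - {"tx":0.2,"ty":-0.1,"tz":7.6,"wx":0,"wy":0,"wz":0}
    - {"tx":0.2,"ty":-0.1,"tz":7.6,"wx":0,"wy":0,"wz":0}

```text
t: 19.7
tcp_pos: [0.6212, -0.3165, 0.1878]
orientation: [-0.0, 0.992, -0.123, 0.001]
contact_force: [-0.2, 0.0, -0.8]
width: 0.049
grip_force: 41.9
```

servo_tool:
  rows:
    - {"tx":0,"ty":0,"tz":0,"wx":0,"wy":0,"wz":0}
    - {"tx":0,"ty":0,"tz":0,"wx":0,"wy":0,"wz":0}
    - {"tx":0,"ty":0,"tz":0,"wx":0,"wy":0,"wz":0}
    - {"tx":0,"ty":0,"tz":0,"wx":0,"wy":0,"wz":0}
    - {"tx":0,"ty":0,"tz":-4,"wx":0,"wy":0,"wz":0}
    - {"tx":0,"ty":0,"tz":-8,"wx":0,"wy":0,"wz":0}
    - {"tx":0,"ty":0,"tz":-10,"wx":0,"wy":0,"wz":0}
    - {"tx":0,"ty":0,"tz":-10,"wx":0,"wy":0,"wz":0}
  claw: 8.5

```text
t: 20.5
tcp_pos: [0.6219, -0.3162, 0.2918]
orientation: [0.001, 0.992, -0.123, 0.004]
contact_force: [-0.4, -0.8, 0.2]
width: 0.0849
grip_force: 0.0
```

```bash
python3 chk.py white:.022; python3 bl.py .4467 -.0296 -3.9 1; python3 - <<'E'
from station import arm
from h import *
t=snap(arm,"top")
for k in ("red","grey"):
  for r in rects(t,k,.022,40,1500,roi=(150,150,500,300)): print(k,r["c"],r["s"],r["px"])
E
```

```text
20.55 [ 0.6216 -0.316   0.2885] [ 0.0002  0.9924 -0.1229  0.0018] 0.08522833581015507
white [ 0.6204 -0.3172] (76.1, 47.2) -14.1 [319.5 204.8]
20.55 [ 0.6216 -0.316   0.2885]
above t [-24.  -23.5   3.8] w [  0.   -0.2 -10.2] rows 6.8
at t [0.  0.  7.8] w [0. 0. 0.] rows 1.6
up t [  0.    0.  -11.8] w [0. 0. 0.] rows 2.4
over t [19.1 27.5  0. ] w [ 0.   0.  10.3] rows 6.7
place t [0.  0.  9.3] w [0. 0. 0.] rows 1.9
red [0.5624 0.0324] (58.8, 55.2) [285.3 218.6]
```

First blank is at (0.6204,-0.3172), yaw -14.1°, within about 1.5 mm of the outline centre. Next blank.

servo_tool:
  rows:
    - {"tx":-24,"ty":-23.5,"tz":3.8,"wx":0,"wy":-0.2,"wz":-10.2}
    - {"tx":-24,"ty":-23.5,"tz":3.8,"wx":0,"wy":-0.2,"wz":-10.2}
    - {"tx":-24,"ty":-23.5,"tz":3.8,"wx":0,"wy":-0.2,"wz":-10.2}
    - {"tx":-24,"ty":-23.5,"tz":3.8,"wx":0,"wy":-0.2,"wz":-10.2}
    - {"tx":-24,"ty":-23.5,"tz":3.8,"wx":0,"wy":-0.2,"wz":-10.2}
    - {"tx":-24,"ty":-23.5,"tz":3.8,"wx":0,"wy":-0.2,"wz":-10.2}
    - {"tx":-24,"ty":-23.5,"tz":3.8,"wx":0,"wy":-0.2,"wz":-10.2}
    - {"tx":-24,"ty":-23.5,"tz":3.8,"wx":0,"wy":-0.2,"wz":-10.2}

```text
t: 21.4
tcp_pos: [0.4433, -0.0265, 0.2457]
orientation: [-0.002, 0.999, -0.032, -0.005]
contact_force: [-0.0, -0.7, 0.1]
width: 0.0851
grip_force: 0.0
```

```bash
sed -i 's/S=np.array.*;Rm/S=np.array([.6197,-.3170]);Rm/' pl.py; python3 chk.py white:.01; python3 bl.py .4467 -.0296 -3.9 1
```

```text
21.45 [ 0.4446 -0.0279  0.2467] [-0.001   0.9995 -0.0328 -0.0035] 0.08501055649167563
white [0.4306 0.1853] (77.3, 15.9) -19.7 [  8.8 253. ]
white [ 0.4466 -0.0294] (76.4, 46.9) -3.9 [322.8 206.1]
21.45 [ 0.4446 -0.0279  0.2467]
above t [ 0.2  0.2 -0.3] w [-0.1  0.4  0.1] rows 0.1
at t [0.  0.  7.8] w [0. 0. 0.] rows 1.6
up t [  0.    0.  -11.8] w [0. 0. 0.] rows 2.4
over t [19.1 27.5  0. ] w [ 0.   0.  10.3] rows 6.7
place t [0.  0.  9.3] w [0. 0. 0.] rows 1.9
```

servo_tool:
  rows:
    - {"tx":0.2,"ty":0.1,"tz":4,"wx":0,"wy":0.3,"wz":0}
    - {"tx":0.2,"ty":0.1,"tz":6.5,"wx":0,"wy":0.3,"wz":0}
    - {"tx":0.2,"ty":0.1,"tz":7.4,"wx":0,"wy":0.3,"wz":0}
    - {"tx":0.2,"ty":0.1,"tz":7.4,"wx":0,"wy":0.3,"wz":0}

```text
t: 21.85
tcp_pos: [0.4474, -0.0309, 0.1732]
orientation: [-0.001, 0.999, -0.035, -0.001]
contact_force: [0.3, 0.1, 0.7]
width: 0.0848
grip_force: 0.0
```

servo_tool:
  rows:
    - {"tx":0,"ty":0,"tz":0,"wx":0,"wy":0,"wz":0}
    - {"tx":0,"ty":0,"tz":0,"wx":0,"wy":0,"wz":0}
    - {"tx":0,"ty":0,"tz":0,"wx":0,"wy":0,"wz":0}
    - {"tx":0,"ty":0,"tz":0,"wx":0,"wy":0,"wz":0}
    - {"tx":0,"ty":0,"tz":0,"wx":0,"wy":0,"wz":0}
    - {"tx":0,"ty":0,"tz":0,"wx":0,"wy":0,"wz":0}
    - {"tx":0,"ty":0,"tz":0,"wx":0,"wy":0,"wz":0}
  claw: 3

```text
t: 22.55
tcp_pos: [0.4483, -0.0306, 0.1764]
orientation: [-0.0, 0.999, -0.034, 0.002]
contact_force: [-0.8, -0.0, 5.0]
width: 0.0484
grip_force: 41.3
```

servo_tool:
  rows:
    - {"tx":0,"ty":0,"tz":-5,"wx":0,"wy":0,"wz":0}
    - {"tx":0,"ty":0,"tz":-10,"wx":0,"wy":0,"wz":0}
    - {"tx":0,"ty":0,"tz":-10,"wx":0,"wy":0,"wz":0}

```text
t: 22.85
tcp_pos: [0.4491, -0.0308, 0.2826]
orientation: [0.0, 0.999, -0.034, 0.008]
contact_force: [-0.4, 0.1, -0.2]
width: 0.0483
grip_force: 41.9
```

servo_tool:
  rows:
    - {"tx":19.1,"ty":27.5,"tz":0,"wx":0,"wy":0,"wz":10.3}
    - {"tx":19.1,"ty":27.5,"tz":0,"wx":0,"wy":0,"wz":10.3}
    - {"tx":19.1,"ty":27.5,"tz":0,"wx":0,"wy":0,"wz":10.3}
    - {"tx":19.1,"ty":27.5,"tz":0,"wx":0,"wy":0,"wz":10.3}
    - {"tx":19.1,"ty":27.5,"tz":0,"wx":0,"wy":0,"wz":10.3}
    - {"tx":19.1,"ty":27.5,"tz":0,"wx":0,"wy":0,"wz":10.3}
    - {"tx":19.1,"ty":27.5,"tz":0,"wx":0,"wy":0,"wz":10.3}
    - {"tx":19.1,"ty":27.5,"tz":0,"wx":0,"wy":0,"wz":10.3}

```text
t: 23.65
tcp_pos: [0.6196, -0.3217, 0.2723]
orientation: [-0.001, 0.992, -0.126, 0.0]
contact_force: [0.3, 0.2, -0.9]
width: 0.0481
grip_force: 41.8
```

```bash
python3 pl.py 1
```

```text
23.7 [ 0.6193 -0.3197  0.2729] [-0.001   0.9922 -0.1248  0.0001] 0.048122524356891974 41.84544861316681
in hand [ 0.6192 -0.3224] (74.5, 45.6) -14.4 off mm tool [0.5361 2.6034]
in hand [ 0.6652 -0.3308] (28.2, 11.2) 75.6 off mm tool [47.2333 -0.574 ]
over t [-0.  -0.3  0. ] w [-0.1  0.  -0.1] rows 0.1
place t [0.  0.  7.7] w [0. 0. 0.] rows 1.5
```

```bash
python3 pl.py 1
```

```text
23.75 [ 0.6191 -0.3184  0.2736] [-0.0011  0.9923 -0.1242  0.0003] 0.048242960505324846 41.84536099433899
in hand [ 0.619  -0.3203] (74.4, 45.6) -14.3 off mm tool [0.2899 1.8799]
in hand [ 0.6648 -0.3299] (28.0, 11.6) 75.7 off mm tool [47.1239 -0.062 ]
over t [ 0.  -0.1  0. ] w [-0.1 -0.  -0.1] rows 0.0
place t [0.  0.  7.8] w [0. 0. 0.] rows 1.6
```

servo_tool:
  rows:
    - {"tx":0,"ty":0,"tz":3,"wx":0,"wy":0,"wz":0}
    - {"tx":0,"ty":0,"tz":5,"wx":0,"wy":0,"wz":0}
    - {"tx":0,"ty":0,"tz":6,"wx":0,"wy":0,"wz":0}
    - {"tx":0,"ty":0,"tz":6,"wx":0,"wy":0,"wz":0}
    - {"tx":0,"ty":0,"tz":6,"wx":0,"wy":0,"wz":0}

```text
t: 24.25
tcp_pos: [0.6195, -0.3175, 0.2162]
orientation: [-0.0, 0.992, -0.123, 0.002]
contact_force: [0.1, -0.6, -0.6]
width: 0.0482
grip_force: 41.8
```

```bash
python3 pl.py 1
```

```text
24.3 [ 0.6196 -0.3177  0.2167] [-0.0002  0.9923 -0.1236  0.0022] 0.048405467722911294 41.840688586235046
in hand [ 0.6196 -0.3183] (74.3, 45.8) -14.1 off mm tool [0.0923 0.6218]
over t [-0.  -0.1  0. ] w [-0.1 -0.2 -0. ] rows 0.0
place t [0.  0.  2.1] w [0. 0. 0.] rows 0.4
```

servo_tool:
  rows:
    - {"tx":0,"ty":-0.1,"tz":1,"wx":0,"wy":0,"wz":0}
    - {"tx":0,"ty":-0.1,"tz":1.6,"wx":0,"wy":0,"wz":0}
    - {"tx":0,"ty":-0.1,"tz":1.8,"wx":0,"wy":0,"wz":0}
    - {"tx":0,"ty":-0.1,"tz":1.8,"wx":0,"wy":0,"wz":0}

```text
t: 24.7
tcp_pos: [0.6197, -0.3168, 0.1984]
orientation: [-0.001, 0.992, -0.124, 0.001]
contact_force: [-5.6, 2.5, 10.0]
width: 0.0483
grip_force: 42.9
```

servo_tool:
  rows:
    - {"tx":0,"ty":0,"tz":0,"wx":0,"wy":0,"wz":0}
    - {"tx":0,"ty":0,"tz":0,"wx":0,"wy":0,"wz":0}
    - {"tx":0,"ty":0,"tz":0,"wx":0,"wy":0,"wz":0}
    - {"tx":0,"ty":0,"tz":0,"wx":0,"wy":0,"wz":0}
    - {"tx":0,"ty":0,"tz":-4,"wx":0,"wy":0,"wz":0}
    - {"tx":0,"ty":0,"tz":-8,"wx":0,"wy":0,"wz":0}
    - {"tx":0,"ty":0,"tz":-9,"wx":0,"wy":0,"wz":0}
    - {"tx":0,"ty":0,"tz":-9,"wx":0,"wy":0,"wz":0}
  claw: 8.5

```text
t: 25.5
tcp_pos: [0.6197, -0.3172, 0.2895]
orientation: [0.0, 0.992, -0.124, 0.003]
contact_force: [0.0, -0.8, 0.0]
width: 0.085
grip_force: 0.0
```

```bash
python3 chk.py white:.032; python3 bl.py .4359 .2037 -12.8 2
```

```text
25.55 [ 0.6194 -0.317   0.2867] [-0.0006  0.9923 -0.1238  0.0012] 0.08510266349644102
white [ 0.6175 -0.3171] (76.7, 47.1) -14.2 [318.8 210.1]
25.55 [ 0.6194 -0.317   0.2867]
above t [-30.6 -46.    3.7] w [-0.1 -0.1 -1.4] rows 11.1
at t [0.  0.  7.8] w [0. 0. 0.] rows 1.6
up t [  0.    0.  -11.8] w [0. 0. 0.] rows 2.4
over t [29.4 46.7  0. ] w [0.  0.  1.4] rows 11.0
place t [0.  0.  8.3] w [0. 0. 0.] rows 1.7
```

```bash
python3 - <<'E'
from station import arm
from h import *
o=arm.get_obs();S=[.6192,-.317]
plan(o,[("mid",[.45,-.05,.34],down(-14)),("above",[.4359,.2037,.25],down(-12.8)),("up",[.4359,.2037,.30],down(-12.8)),("mid",[.45,-.05,.33],down(-14.2)),("over",[*S,.255],down(-14.2))])
E
```

```text
mid t [-23.  -21.7  -5.3] w [-0.1 -0.1 -0.2] rows 6.4
above t [ -7.5 -24.3   9. ] w [ 0.   0.  -1.2] rows 5.4
up t [ 0.  0. -5.] w [0. 0. 0.] rows 1.0
mid t [ 7.  24.4 -3. ] w [0.  0.  1.4] rows 5.1
over t [23.  21.7  7.5] w [0. 0. 0.] rows 6.5
```

servo_tool:
  rows:
    - {"tx":-23,"ty":-21.7,"tz":-5.3,"wx":0,"wy":0,"wz":0}
    - {"tx":-23,"ty":-21.7,"tz":-5.3,"wx":0,"wy":0,"wz":0}
    - {"tx":-23,"ty":-21.7,"tz":-5.3,"wx":0,"wy":0,"wz":0}
    - {"tx":-23,"ty":-21.7,"tz":-5.3,"wx":0,"wy":0,"wz":0}
    - {"tx":-23,"ty":-21.7,"tz":-5.3,"wx":0,"wy":0,"wz":0}
    - {"tx":-23,"ty":-21.7,"tz":-5.3,"wx":0,"wy":0,"wz":0}
    - {"tx":-23,"ty":-21.7,"tz":-5.3,"wx":0,"wy":0,"wz":0}
    - {"tx":-23,"ty":-21.7,"tz":-5.3,"wx":0,"wy":0,"wz":0}

```text
t: 26.35
tcp_pos: [0.4485, -0.0484, 0.3383]
orientation: [-0.001, 0.992, -0.122, -0.0]
contact_force: [0.4, -0.4, -0.2]
width: 0.085
grip_force: 0.0
```

servo_tool:
  rows:
    - {"tx":-7.5,"ty":-24.3,"tz":9,"wx":0,"wy":0,"wz":-1.2}
    - {"tx":-7.5,"ty":-24.3,"tz":9,"wx":0,"wy":0,"wz":-1.2}
    - {"tx":-7.5,"ty":-24.3,"tz":9,"wx":0,"wy":0,"wz":-1.2}
    - {"tx":-7.5,"ty":-24.3,"tz":9,"wx":0,"wy":0,"wz":-1.2}
    - {"tx":-7.5,"ty":-24.3,"tz":9,"wx":0,"wy":0,"wz":-1.2}
    - {"tx":-7.5,"ty":-24.3,"tz":9,"wx":0,"wy":0,"wz":-1.2}
    - {"tx":-7.5,"ty":-24.3,"tz":9,"wx":0,"wy":0,"wz":-1.2}
    - {"tx":-7.5,"ty":-24.3,"tz":9,"wx":0,"wy":0,"wz":-1.2}

```text
t: 27.15
tcp_pos: [0.4371, 0.2033, 0.2486]
orientation: [0.0, 0.994, -0.113, -0.0]
contact_force: [-0.5, -0.5, -0.4]
width: 0.0848
grip_force: 0.0
```

```bash
python3 chk.py white:.01; python3 bl.py .4357 .2037 -12.8 2|head -3; sed -i 's/S=np.array.*;Rm/S=np.array([.6190,-.3170]);Rm/' pl.py
```

```text
27.2 [0.4373 0.2028 0.2492] [-0.0002  0.9935 -0.1139  0.0003] 0.08461708644025676
white [0.439  0.3259] (72.1, 46.5) 15.8 [140.6 246.6]
white [0.4355 0.2039] (76.3, 46.6) -12.7 [317.5 215.1]
27.2 [0.4373 0.2028 0.2492]
above t [-0.2 -0.  -0.1] w [-0.  -0.  -0.3] rows 0.0
at t [0.  0.  7.8] w [0. 0. 0.] rows 1.6
```

servo_tool:
  rows:
    - {"tx":-0.2,"ty":-0.1,"tz":4,"wx":0,"wy":0,"wz":-0.2}
    - {"tx":-0.2,"ty":-0.1,"tz":6.5,"wx":0,"wy":0,"wz":-0.2}
    - {"tx":-0.2,"ty":-0.1,"tz":7.6,"wx":0,"wy":0,"wz":-0.2}
    - {"tx":-0.2,"ty":-0.1,"tz":7.6,"wx":0,"wy":0,"wz":-0.2}

```text
t: 27.6
tcp_pos: [0.4352, 0.2043, 0.1729]
orientation: [-0.0, 0.994, -0.112, -0.0]
contact_force: [1.4, 0.3, -0.2]
width: 0.0851
grip_force: 0.0
```

servo_tool:
  rows:
    - {"tx":0,"ty":0,"tz":0,"wx":0,"wy":0,"wz":0}
    - {"tx":0,"ty":0,"tz":0,"wx":0,"wy":0,"wz":0}
    - {"tx":0,"ty":0,"tz":0,"wx":0,"wy":0,"wz":0}
    - {"tx":0,"ty":0,"tz":0,"wx":0,"wy":0,"wz":0}
    - {"tx":0,"ty":0,"tz":0,"wx":0,"wy":0,"wz":0}
    - {"tx":0,"ty":0,"tz":0,"wx":0,"wy":0,"wz":0}
    - {"tx":0,"ty":0,"tz":0,"wx":0,"wy":0,"wz":0}
  claw: 3

```text
t: 28.3
tcp_pos: [0.4359, 0.2056, 0.1759]
orientation: [-0.001, 0.994, -0.112, 0.002]
contact_force: [0.3, -1.4, 5.1]
width: 0.0485
grip_force: 41.3
```

servo_tool:
  rows:
    - {"tx":0,"ty":0,"tz":-5,"wx":0,"wy":0,"wz":0}
    - {"tx":0,"ty":0,"tz":-10,"wx":0,"wy":0,"wz":0}
    - {"tx":0,"ty":0,"tz":-13,"wx":0,"wy":0,"wz":0}
    - {"tx":0,"ty":0,"tz":-13,"wx":0,"wy":0,"wz":0}

```text
t: 28.7
tcp_pos: [0.4359, 0.2056, 0.3104]
orientation: [-0.003, 0.994, -0.112, 0.006]
contact_force: [0.3, 0.6, -0.5]
width: 0.0484
grip_force: 42.0
```

servo_tool:
  rows:
    - {"tx":7,"ty":24.4,"tz":-3,"wx":0,"wy":0,"wz":1.4}
    - {"tx":7,"ty":24.4,"tz":-3,"wx":0,"wy":0,"wz":1.4}
    - {"tx":7,"ty":24.4,"tz":-3,"wx":0,"wy":0,"wz":1.4}
    - {"tx":7,"ty":24.4,"tz":-3,"wx":0,"wy":0,"wz":1.4}
    - {"tx":7,"ty":24.4,"tz":-3,"wx":0,"wy":0,"wz":1.4}
    - {"tx":7,"ty":24.4,"tz":-3,"wx":0,"wy":0,"wz":1.4}

```text
t: 29.3
tcp_pos: [0.4488, -0.0525, 0.334]
orientation: [-0.0, 0.992, -0.127, 0.001]
contact_force: [-0.2, 1.0, -0.4]
width: 0.0482
grip_force: 42.0
```

servo_tool:
  rows:
    - {"tx":23,"ty":21.7,"tz":6,"wx":0,"wy":0,"wz":0}
    - {"tx":23,"ty":21.7,"tz":6,"wx":0,"wy":0,"wz":0}
    - {"tx":23,"ty":21.7,"tz":6,"wx":0,"wy":0,"wz":0}
    - {"tx":23,"ty":21.7,"tz":6,"wx":0,"wy":0,"wz":0}
    - {"tx":23,"ty":21.7,"tz":6,"wx":0,"wy":0,"wz":0}
    - {"tx":23,"ty":21.7,"tz":6,"wx":0,"wy":0,"wz":0}
    - {"tx":23,"ty":21.7,"tz":6,"wx":0,"wy":0,"wz":0}
    - {"tx":23,"ty":21.7,"tz":6,"wx":0,"wy":0,"wz":0}

```text
t: 30.1
tcp_pos: [0.6192, -0.3168, 0.2702]
orientation: [-0.001, 0.992, -0.125, -0.001]
contact_force: [-0.5, -0.1, -0.5]
width: 0.0481
grip_force: 42.0
```

```bash
python3 pl.py 2 >/dev/null; python3 pl.py 2
```

```text
30.2 [ 0.6189 -0.3144  0.2724] [-0.0013  0.9923 -0.1237  0.    ] 0.04806038069910203 42.02506721019745
in hand [ 0.6203 -0.3162] (74.2, 45.6) -14.2 off mm tool [1.797  1.3765]
over t [ 0.1  0.2 -0. ] w [-0.2  0.  -0. ] rows 0.1
place t [0.  0.  6.6] w [0. 0. 0.] rows 1.3
```

servo_tool:
  rows:
    - {"tx":-0.1,"ty":0.1,"tz":3,"wx":0,"wy":0,"wz":0}
    - {"tx":-0.1,"ty":0.1,"tz":4.8,"wx":0,"wy":0,"wz":0}
    - {"tx":-0.1,"ty":0.1,"tz":4.8,"wx":0,"wy":0,"wz":0}
    - {"tx":-0.1,"ty":0.1,"tz":4.8,"wx":0,"wy":0,"wz":0}

```text
t: 30.6
tcp_pos: [0.6178, -0.3147, 0.2267]
orientation: [-0.001, 0.992, -0.123, 0.001]
contact_force: [0.8, -0.5, -0.1]
width: 0.0484
grip_force: 42.0
```

```bash
python3 pl.py 2
```

```text
30.65 [ 0.618  -0.315   0.2277] [-0.0003  0.9924 -0.1233  0.002 ] 0.04841895373521086 42.01702952384949
in hand [ 0.6195 -0.3159] (74.1, 45.7) -14.1 off mm tool [1.7142 0.4795]
over t [0.1 0.2 0. ] w [-0.1 -0.2  0. ] rows 0.0
place t [0.  0.  2.2] w [0. 0. 0.] rows 0.4
```

servo_tool:
  rows:
    - {"tx":0,"ty":0.1,"tz":1,"wx":0,"wy":0,"wz":0}
    - {"tx":0,"ty":0.1,"tz":1.5,"wx":0,"wy":0,"wz":0}
    - {"tx":0,"ty":0.1,"tz":1.8,"wx":0,"wy":0,"wz":0}
    - {"tx":0,"ty":0.1,"tz":1.8,"wx":0,"wy":0,"wz":0}

```text
t: 31.05
tcp_pos: [0.6175, -0.3167, 0.208]
orientation: [-0.001, 0.992, -0.124, 0.001]
contact_force: [-1.8, 0.7, 1.9]
width: 0.0485
grip_force: 42.3
```

servo_tool:
  rows:
    - {"tx":0,"ty":0,"tz":0,"wx":0,"wy":0,"wz":0}
    - {"tx":0,"ty":0,"tz":0,"wx":0,"wy":0,"wz":0}
    - {"tx":0,"ty":0,"tz":0,"wx":0,"wy":0,"wz":0}
    - {"tx":0,"ty":0,"tz":0,"wx":0,"wy":0,"wz":0}
    - {"tx":0,"ty":0,"tz":-4,"wx":0,"wy":0,"wz":0}
    - {"tx":0,"ty":0,"tz":-8,"wx":0,"wy":0,"wz":0}
    - {"tx":0,"ty":0,"tz":-8.5,"wx":0,"wy":0,"wz":0}
    - {"tx":0,"ty":0,"tz":-8.5,"wx":0,"wy":0,"wz":0}
  claw: 8.5

```text
t: 31.85
tcp_pos: [0.6175, -0.3169, 0.2949]
orientation: [0.0, 0.992, -0.124, 0.003]
contact_force: [-0.7, 0.6, 0.2]
width: 0.0851
grip_force: 0.0
```

```bash
python3 chk.py white:.042; python3 - <<'E'
from station import arm
from h import *
o=arm.get_obs();S=[.619,-.317];A=(.4371,.3253)
plan(o,[("mid",[.45,-.05,.34],down(-14)),("above",[*A,.25],down(15.7)),("up",[*A,.30],down(15.7)),("mid",[.45,-.05,.35],down(-14.2)),("over",[*S,.28],down(-14.2))])
E
```

```text
31.9 [ 0.6172 -0.3167  0.2924] [-0.0007  0.9923 -0.1238  0.0009] 0.08503784159046149
white [ 0.6172 -0.3174] (76.6, 47.1) -14.2 [319.  209.2]
mid t [-22.8 -21.8  -4.8] w [-0.1 -0.1 -0.2] rows 6.4
above t [-10.3 -36.1   9. ] w [  0.    0.  -29.7] rows 7.7
up t [ 0.  0. -5.] w [0. 0. 0.] rows 1.0
mid t [-8.9 36.5 -5. ] w [ 0.   0.  29.9] rows 7.6
over t [22.9 21.7  7. ] w [0. 0. 0.] rows 6.5
```

servo_tool:
  rows:
    - {"tx":-22.8,"ty":-21.8,"tz":-5,"wx":0,"wy":0,"wz":0}
    - {"tx":-22.8,"ty":-21.8,"tz":-5,"wx":0,"wy":0,"wz":0}
    - {"tx":-22.8,"ty":-21.8,"tz":-5,"wx":0,"wy":0,"wz":0}
    - {"tx":-22.8,"ty":-21.8,"tz":-5,"wx":0,"wy":0,"wz":0}
    - {"tx":-22.8,"ty":-21.8,"tz":-5,"wx":0,"wy":0,"wz":0}
    - {"tx":-22.8,"ty":-21.8,"tz":-5,"wx":0,"wy":0,"wz":0}
    - {"tx":-22.8,"ty":-21.8,"tz":-5,"wx":0,"wy":0,"wz":0}
    - {"tx":-22.8,"ty":-21.8,"tz":-5,"wx":0,"wy":0,"wz":0}

```text
t: 32.7
tcp_pos: [0.4487, -0.0477, 0.3416]
orientation: [-0.001, 0.992, -0.122, -0.0]
contact_force: [0.5, -0.4, 0.3]
width: 0.0848
grip_force: 0.0
```

servo_tool:
  rows:
    - {"tx":-10.3,"ty":-36.1,"tz":4,"wx":0,"wy":0,"wz":-29.7}
    - {"tx":-10.3,"ty":-36.1,"tz":4,"wx":0,"wy":0,"wz":-29.7}
    - {"tx":-10.3,"ty":-36.1,"tz":4,"wx":0,"wy":0,"wz":-29.7}
    - {"tx":-10.3,"ty":-36.1,"tz":4,"wx":0,"wy":0,"wz":-29.7}
    - {"tx":-10.3,"ty":-36.1,"tz":4,"wx":0,"wy":0,"wz":-29.7}
    - {"tx":-10.3,"ty":-36.1,"tz":4,"wx":0,"wy":0,"wz":-29.7}
    - {"tx":-10.3,"ty":-36.1,"tz":9,"wx":0,"wy":0,"wz":-29.7}
    - {"tx":-10.3,"ty":-36.1,"tz":9,"wx":0,"wy":0,"wz":-29.7}

```text
t: 33.5
tcp_pos: [0.4391, 0.3273, 0.2506]
orientation: [-0.0, 0.991, 0.135, 0.0]
contact_force: [0.5, -0.1, 0.1]
width: 0.0852
grip_force: 0.0
```

```bash
python3 chk.py white:.01|head -1;python3 chk.py white:.01; python3 bl.py .4371 .3253 15.7 2|head -3
```

```text
33.55 [0.4372 0.3302 0.2439] [ 0.0007  0.9907  0.1359 -0.0039] 0.08516289826097952
33.6 [0.4376 0.3279 0.2455] [ 0.0016  0.9907  0.1363 -0.0044] 0.08484234011540588
white [0.4368 0.3251] (76.1, 46.6) 15.7 [325.  214.5]
33.6 [0.4376 0.3279 0.2455]
above t [-0.1  0.2 -0.4] w [ 0.1  0.5 -0. ] rows 0.1
at t [0.  0.  7.8] w [0. 0. 0.] rows 1.6
```

servo_tool:
  rows:
    - {"tx":-0.1,"ty":0.1,"tz":3,"wx":0,"wy":0.2,"wz":0}
    - {"tx":-0.1,"ty":0.1,"tz":4,"wx":0,"wy":0.2,"wz":0}
    - {"tx":-0.1,"ty":0.1,"tz":4,"wx":0,"wy":0.2,"wz":0}
    - {"tx":-0.1,"ty":0.1,"tz":4,"wx":0,"wy":0.2,"wz":0}

```text
t: 34.0
tcp_pos: [0.4388, 0.3242, 0.2137]
orientation: [-0.001, 0.991, 0.134, 0.003]
contact_force: [0.4, -0.3, -0.6]
width: 0.0848
grip_force: 0.0
```

```bash
python3 chk.py white:.01;  python3 bl.py .4370 .3253 15.7 2|head -3
```

```text
34.05 [0.4389 0.3244 0.2144] [-0.0011  0.9909  0.1342  0.0036] 0.08479138293673293
white [0.4371 0.3252] (76.4, 47.0) 15.7 [315.3 236.1]
34.05 [0.4389 0.3244 0.2144]
above t [-0.1 -0.1 -3.6] w [-0.1 -0.4 -0.3] rows 0.7
at t [0.  0.  7.8] w [0. 0. 0.] rows 1.6
```

servo_tool:
  rows:
    - {"tx":-0.2,"ty":-0.1,"tz":3,"wx":0,"wy":-0.3,"wz":-0.3}
    - {"tx":-0.2,"ty":-0.1,"tz":4.1,"wx":0,"wy":-0.3,"wz":-0.3}
    - {"tx":-0.2,"ty":-0.1,"tz":4.1,"wx":0,"wy":-0.3,"wz":-0.3}
    - {"tx":-0.2,"ty":-0.1,"tz":4.1,"wx":0,"wy":-0.3,"wz":-0.3}

```text
t: 34.45
tcp_pos: [0.4365, 0.3253, 0.1732]
orientation: [-0.001, 0.991, 0.137, 0.001]
contact_force: [-0.2, 0.6, 0.2]
width: 0.0853
grip_force: 0.0
```

servo_tool:
  rows:
    - {"tx":0,"ty":0,"tz":0,"wx":0,"wy":0,"wz":0}
    - {"tx":0,"ty":0,"tz":0,"wx":0,"wy":0,"wz":0}
    - {"tx":0,"ty":0,"tz":0,"wx":0,"wy":0,"wz":0}
    - {"tx":0,"ty":0,"tz":0,"wx":0,"wy":0,"wz":0}
    - {"tx":0,"ty":0,"tz":0,"wx":0,"wy":0,"wz":0}
    - {"tx":0,"ty":0,"tz":0,"wx":0,"wy":0,"wz":0}
    - {"tx":0,"ty":0,"tz":0,"wx":0,"wy":0,"wz":0}
  claw: 3

```text
t: 35.15
tcp_pos: [0.4366, 0.3255, 0.1733]
orientation: [-0.001, 0.991, 0.137, 0.001]
contact_force: [0.1, -0.2, 6.2]
width: 0.049
grip_force: 41.9
```

servo_tool:
  rows:
    - {"tx":0,"ty":0,"tz":-5,"wx":0,"wy":0,"wz":0}
    - {"tx":0,"ty":0,"tz":-10,"wx":0,"wy":0,"wz":0}
    - {"tx":0,"ty":0,"tz":-14,"wx":0,"wy":0,"wz":0}
    - {"tx":0,"ty":0,"tz":-14,"wx":0,"wy":0,"wz":0}

```text
t: 35.55
tcp_pos: [0.4369, 0.3257, 0.3194]
orientation: [-0.003, 0.991, 0.137, 0.006]
contact_force: [0.7, 0.5, -0.7]
width: 0.0488
grip_force: 41.9
```

servo_tool:
  rows:
    - {"tx":-8.9,"ty":36.5,"tz":-4,"wx":0,"wy":0,"wz":29.9}
    - {"tx":-8.9,"ty":36.5,"tz":-4,"wx":0,"wy":0,"wz":29.9}
    - {"tx":-8.9,"ty":36.5,"tz":-4,"wx":0,"wy":0,"wz":29.9}
    - {"tx":-8.9,"ty":36.5,"tz":-4,"wx":0,"wy":0,"wz":29.9}
    - {"tx":-8.9,"ty":36.5,"tz":-4,"wx":0,"wy":0,"wz":29.9}
    - {"tx":-8.9,"ty":36.5,"tz":-4,"wx":0,"wy":0,"wz":29.9}
    - {"tx":-8.9,"ty":36.5,"tz":-4,"wx":0,"wy":0,"wz":29.9}
    - {"tx":-8.9,"ty":36.5,"tz":-4,"wx":0,"wy":0,"wz":29.9}

```text
t: 36.35
tcp_pos: [0.4493, -0.0533, 0.3516]
orientation: [-0.0, 0.992, -0.124, -0.0]
contact_force: [-0.3, -0.0, -0.3]
width: 0.0485
grip_force: 41.9
```

servo_tool:
  rows:
    - {"tx":22.9,"ty":21.7,"tz":7,"wx":0,"wy":0,"wz":0}
    - {"tx":22.9,"ty":21.7,"tz":7,"wx":0,"wy":0,"wz":0}
    - {"tx":22.9,"ty":21.7,"tz":7,"wx":0,"wy":0,"wz":0}
    - {"tx":22.9,"ty":21.7,"tz":7,"wx":0,"wy":0,"wz":0}
    - {"tx":22.9,"ty":21.7,"tz":7,"wx":0,"wy":0,"wz":0}
    - {"tx":22.9,"ty":21.7,"tz":7,"wx":0,"wy":0,"wz":0}
    - {"tx":22.9,"ty":21.7,"tz":7,"wx":0,"wy":0,"wz":0}
    - {"tx":22.9,"ty":21.7,"tz":7,"wx":0,"wy":0,"wz":0}

```text
t: 37.15
tcp_pos: [0.6189, -0.3191, 0.2775]
orientation: [-0.001, 0.992, -0.124, -0.002]
contact_force: [0.2, -0.9, -0.9]
width: 0.0487
grip_force: 41.9
```

```bash
python3 pl.py 3 >/dev/null; python3 pl.py 3
```

```text
37.25 [ 0.6187 -0.3166  0.2801] [-0.001   0.9924 -0.1231 -0.001 ] 0.04875993011628865 41.88635051250458
in hand [ 0.6194 -0.3184] (75.8, 46.5) -14.1 off mm tool [1.1442 1.6162]
over t [ 0.  0. -0.] w [-0.1  0.1  0.1] rows 0.0
place t [0.  0.  6.4] w [0. 0. 0.] rows 1.3
```

servo_tool:
  rows:
    - {"tx":0,"ty":0,"tz":3,"wx":0,"wy":0,"wz":0}
    - {"tx":0,"ty":0,"tz":4.6,"wx":0,"wy":0,"wz":0}
    - {"tx":0,"ty":0,"tz":4.6,"wx":0,"wy":0,"wz":0}
    - {"tx":0,"ty":0,"tz":4.6,"wx":0,"wy":0,"wz":0}

```text
t: 37.65
tcp_pos: [0.6189, -0.316, 0.2362]
orientation: [-0.0, 0.992, -0.123, -0.0]
contact_force: [1.0, -0.1, 0.2]
width: 0.0485
grip_force: 41.9
```

```bash
python3 pl.py 3
```

```text
37.7 [ 0.6191 -0.3163  0.2372] [-0.0001  0.9924 -0.1227  0.0009] 0.04897007624405456 41.881704926490784
in hand [ 0.6199 -0.3172] (75.8, 46.5) -14.0 off mm tool [1.0078 0.6591]
over t [ 0.   0.1 -0. ] w [-0.  -0.1  0.1] rows 0.0
place t [0.  0.  2.1] w [0. 0. 0.] rows 0.4
```

servo_tool:
  rows:
    - {"tx":0,"ty":0,"tz":1.2,"wx":0,"wy":0,"wz":0}
    - {"tx":0,"ty":0,"tz":1.7,"wx":0,"wy":0,"wz":0}
    - {"tx":0,"ty":0,"tz":1.9,"wx":0,"wy":0,"wz":0}
    - {"tx":0,"ty":0,"tz":1.9,"wx":0,"wy":0,"wz":0}

```text
t: 38.1
tcp_pos: [0.6188, -0.3166, 0.2162]
orientation: [-0.001, 0.992, -0.123, -0.0]
contact_force: [0.0, -0.1, 0.1]
width: 0.0485
grip_force: 41.9
```

servo_tool:
  rows:
    - {"tx":0,"ty":0,"tz":0,"wx":0,"wy":0,"wz":0}
    - {"tx":0,"ty":0,"tz":0,"wx":0,"wy":0,"wz":0}
    - {"tx":0,"ty":0,"tz":0,"wx":0,"wy":0,"wz":0}
    - {"tx":0,"ty":0,"tz":0,"wx":0,"wy":0,"wz":0}
    - {"tx":0,"ty":0,"tz":-4,"wx":0,"wy":0,"wz":0}
    - {"tx":0,"ty":0,"tz":-9,"wx":0,"wy":0,"wz":0}
    - {"tx":0,"ty":0,"tz":-14,"wx":0,"wy":0,"wz":0}
    - {"tx":0,"ty":0,"tz":-16,"wx":0,"wy":0,"wz":0}
  claw: 8.5

```text
t: 38.9
tcp_pos: [0.6186, -0.3166, 0.3842]
orientation: [0.001, 0.992, -0.123, 0.005]
contact_force: [1.1, -0.2, 0.6]
width: 0.0853
grip_force: 0.0
```

```bash
python3 chk.py white:.052 >/dev/null; python3 chk.py white:.052; python3 - <<'E'
from station import arm
from h import *
d=snap(arm,"wrist","pics/w7.png")
for r in rects(d,"grey",.024,500,20000): print(r)
t=snap(arm,"top")
for k in ("red","white"):
  for r in rects(t,k,.022,40,1500,roi=(150,150,500,300)): print(k,r["c"],r["s"],r["px"])
E
```

```text
39.0 [ 0.6188 -0.3167  0.3826] [ 0.0014  0.9924 -0.1229  0.0044] 0.08514888580809124
white [ 0.6197 -0.3178] (76.4, 47.1) -13.9 [318.4 184.6]
red [0.5624 0.0309] (58.7, 58.2) [285.6 218.6]
white [ 0.4335 -0.2958] (258.7, 46.0) [394.9 259.4]
white [ 0.6399 -0.3371] (41.3, 30.9) [405.4 195.5]
white [0.7675 0.2328] (47.4, 19.6) [221.8 152. ]
white [0.7032 0.4537] (142.1, 19.5) [152.4 167.7]
```

View pics/w7.png

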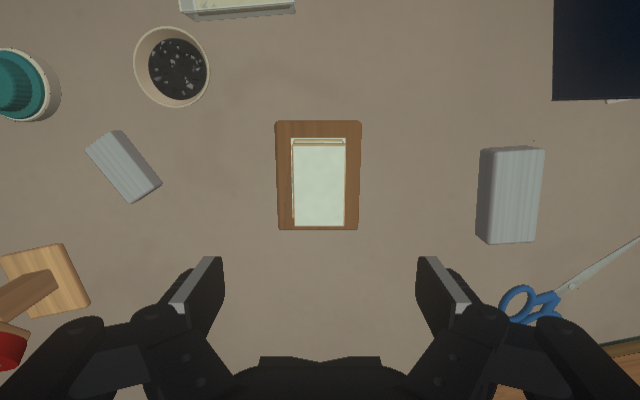

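The four blanks are stacked on the board, with the pile top at (318,185) at yaw -14°. The small weight is at (124,167), the large decoy at (510,195), and the cup at (171,66). I'll zoom in on the weight.

```bash
python3 - <<'E'
from h import *
a=cv2.imread("pics/w7.png")
cv2.imwrite("pics/c3.png",cv2.resize(a[115:220,70:180],None,fx=5,fy=5,interpolation=cv2.INTER_CUBIC))
E
```

```text
(no output)
```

View pics/c3.png

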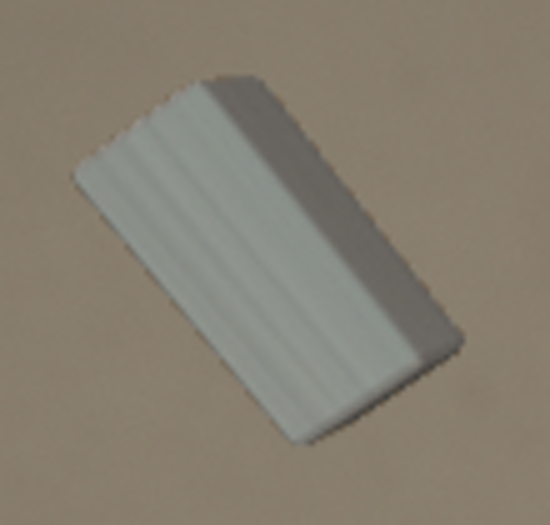

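The top face corners in the crop are (75,172), (200,82), (420,360) and (295,440).

```bash
cat > wt.py <<'E'
from station import arm
from h import *
d=snap(arm,"wrist");o=arm.get_obs()
C=ray(d,np.array([(75,172),(200,82),(420,360),(295,440)])/5+[70,115],.024)[:,:2]
for i in range(4): e=C[(i+1)%4]-C[i];print(np.hypot(*e),np.degrees(np.arctan2(e[1],e[0])))
W=C.mean(0);e=C[1]-C[2]+C[0]-C[3];y=np.degrees(np.arctan2(e[1],e[0]));print(W,y)
plan(o,[("above",[*W,.26],down(y)),("at",[*W,.173],down(y))])
E
python3 wt.py
```

```text
0.03258822319923372 -72.04190372922639
0.06505322636300333 -162.1132711992917
0.032801376635968625 106.97764252767881
0.06449255058235596 17.701006541746523
[ 0.6776 -0.1275] 17.794269575736212
above t [  1.1 -19.8  11.5] w [ -0.1   0.1 -31.9] rows 4.6
at t [0.  0.  8.7] w [0. 0. 0.] rows 1.7
```

servo_tool:
  rows:
    - {"tx":1.1,"ty":-19.8,"tz":11.5,"wx":0,"wy":0,"wz":-31.9}
    - {"tx":1.1,"ty":-19.8,"tz":11.5,"wx":0,"wy":0,"wz":-31.9}
    - {"tx":1.1,"ty":-19.8,"tz":11.5,"wx":0,"wy":0,"wz":-31.9}
    - {"tx":1.1,"ty":-19.8,"tz":11.5,"wx":0,"wy":0,"wz":-31.9}
    - {"tx":1.1,"ty":-19.8,"tz":11.5,"wx":0,"wy":0,"wz":-31.9}
    - {"tx":1.1,"ty":-19.8,"tz":11.5,"wx":0,"wy":0,"wz":-31.9}
    - {"tx":1.1,"ty":-19.8,"tz":11.5,"wx":0,"wy":0,"wz":-31.9}
    - {"tx":1.1,"ty":-19.8,"tz":11.5,"wx":0,"wy":0,"wz":-31.9}
  claw: 7
  grip_force: 80

```text
t: 39.95
tcp_pos: [0.6776, -0.1285, 0.2618]
orientation: [-0.0, 0.988, 0.154, 0.0]
contact_force: [-0.3, -0.1, 0.4]
width: 0.0702
grip_force: 0.0
```

```bash
python3 chk.py >/dev/null; python3 - <<'E'
from station import arm
from h import *
d=snap(arm,"wrist","pics/w8.png");o=arm.get_obs();print(o["t"],o["tcp_pos"],o["orientation"])
a=d["color"][100:330,200:440];cv2.imwrite("pics/c4.png",cv2.resize(a,None,fx=2.5,fy=2.5,interpolation=cv2.INTER_CUBIC))
E
```

```text
40.05 [ 0.6777 -0.1287  0.2625] [-0.0001  0.9881  0.1536  0.0006]
```

View pics/c4.png

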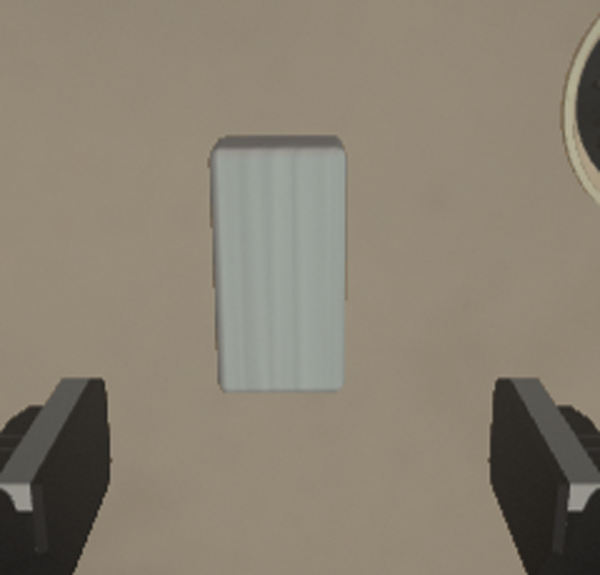

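The weight is straight in line with the fingers. Its top corners in the crop are (214,150), (345,150), (343,390) and (220,390), slightly left of the finger middle at 300.

```bash
python3 - <<'E'
from station import arm
from h import *
d=snap(arm,"wrist");o=arm.get_obs();M=q2m(o["orientation"])
C=ray(d,np.array([(214,150),(345,150),(343,390),(220,390)])/2.5+[200,100],.024)
for i in range(4): e=M.T@(C[(i+1)%4]-C[i]);print(np.hypot(*e[:2]),e)
W=C.mean(0)[:2];print(W)
plan(o,[("at",[*W,.175],down(17.8))])
E
```

```text
0.033439967828165426 [ 0.      0.0334 -0.    ]
0.06726530407171655 [-0.0673  0.0006 -0.0001]
0.03426631704111416 [-0.     -0.0343  0.    ]
0.06725738349339717 [0.0673 0.0003 0.0001]
[ 0.6809 -0.1238]
at t [ 0.4 -0.4  8.8] w [-0.  -0.1 -0.1] rows 1.8
```

servo_tool:
  rows:
    - {"tx":0.4,"ty":-0.4,"tz":4,"wx":0,"wy":0,"wz":0}
    - {"tx":0.4,"ty":-0.4,"tz":7.5,"wx":0,"wy":0,"wz":0}
    - {"tx":0.4,"ty":-0.4,"tz":8.7,"wx":0,"wy":0,"wz":0}
    - {"tx":0.4,"ty":-0.4,"tz":8.7,"wx":0,"wy":0,"wz":0}

```text
t: 40.5
tcp_pos: [0.6798, -0.1227, 0.1728]
orientation: [-0.001, 0.988, 0.154, -0.002]
contact_force: [0.2, -0.4, -0.5]
width: 0.0699
grip_force: 0.0
```

servo_tool:
  rows:
    - {"tx":0,"ty":0,"tz":0,"wx":0,"wy":0,"wz":0}
    - {"tx":0,"ty":0,"tz":0,"wx":0,"wy":0,"wz":0}
    - {"tx":0,"ty":0,"tz":0,"wx":0,"wy":0,"wz":0}
    - {"tx":0,"ty":0,"tz":0,"wx":0,"wy":0,"wz":0}
    - {"tx":0,"ty":0,"tz":0,"wx":0,"wy":0,"wz":0}
    - {"tx":0,"ty":0,"tz":0,"wx":0,"wy":0,"wz":0}
    - {"tx":0,"ty":0,"tz":0,"wx":0,"wy":0,"wz":0}
  claw: 2
  grip_force: 80

```text
t: 41.2
tcp_pos: [0.6812, -0.1225, 0.1781]
orientation: [0.001, 0.988, 0.154, 0.002]
contact_force: [-1.1, -0.1, 7.0]
width: 0.0342
grip_force: 83.1
```

servo_tool:
  rows:
    - {"tx":0,"ty":0,"tz":-4,"wx":0,"wy":0,"wz":0}
    - {"tx":0,"ty":0,"tz":-8,"wx":0,"wy":0,"wz":0}
    - {"tx":0,"ty":0,"tz":-9,"wx":0,"wy":0,"wz":0}
    - {"tx":0,"ty":0,"tz":-9,"wx":0,"wy":0,"wz":0}

```text
t: 41.6
tcp_pos: [0.6807, -0.1223, 0.2669]
orientation: [0.0, 0.988, 0.155, 0.002]
contact_force: [0.6, 0.2, -3.6]
width: 0.0341
grip_force: 81.8
```

```bash
python3 - <<'E'
from station import arm
from h import *
o=arm.get_obs();print(o["t"],o["tcp_pos"],o["width"],o["grip_force"],o["contact_force"])
plan(o,[("over",[.619,-.3172,.265],down(-14.1))])
E
```

```text
41.6 [ 0.6807 -0.1223  0.2669] 0.03411759573903671 81.84041619300842 [ 0.593   0.195  -3.5852]
over t [-11.8  16.7   0.2] w [ 0.  -0.3 31.9] rows 4.1
```

servo_tool:
  rows:
    - {"tx":-11.8,"ty":16.7,"tz":0,"wx":0,"wy":0,"wz":31.9}
    - {"tx":-11.8,"ty":16.7,"tz":0,"wx":0,"wy":0,"wz":31.9}
    - {"tx":-11.8,"ty":16.7,"tz":0,"wx":0,"wy":0,"wz":31.9}
    - {"tx":-11.8,"ty":16.7,"tz":0,"wx":0,"wy":0,"wz":31.9}
    - {"tx":-11.8,"ty":16.7,"tz":0,"wx":0,"wy":0,"wz":31.9}
    - {"tx":-11.8,"ty":16.7,"tz":0,"wx":0,"wy":0,"wz":31.9}
    - {"tx":-11.8,"ty":16.7,"tz":0,"wx":0,"wy":0,"wz":31.9}
    - {"tx":-11.8,"ty":16.7,"tz":0,"wx":0,"wy":0,"wz":31.9}

```text
t: 42.4
tcp_pos: [0.6197, -0.3156, 0.2634]
orientation: [-0.001, 0.993, -0.122, -0.001]
contact_force: [0.5, 0.2, -3.9]
width: 0.0346
grip_force: 81.8
```

```bash
python3 chk.py >/dev/null; python3 - <<'E'
from station import arm
from h import *
d=snap(arm,"wrist","pics/w9.png");o=arm.get_obs();print(o["t"],o["tcp_pos"],o["orientation"],o["width"],o["grip_force"],o["contact_force"])
plan(o,[("place",[.619,-.3172,.230],down(-14.1))])
E
```

```text
42.5 [ 0.6197 -0.3159  0.2642] [-0.0006  0.9926 -0.1218 -0.0002] 0.03441110009703498 81.79815530776978 [ 0.5184 -0.3025 -2.4551]
place t [-0.   0.1  3.4] w [-0.1  0.   0.1] rows 0.7
```

View pics/w9.png

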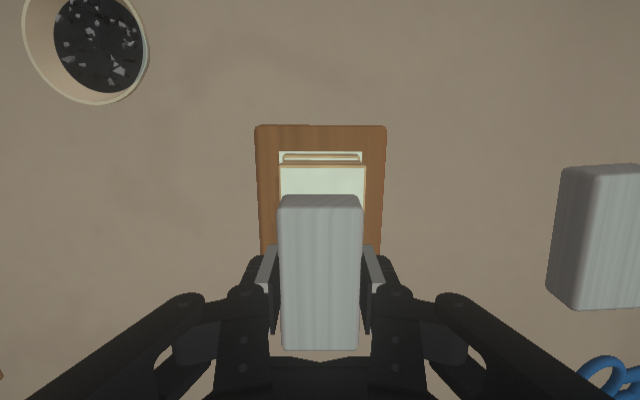

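The weight is held level over the pile, centre about (320,278), with the pile edges parallel to it. Lowering.

servo_tool:
  rows:
    - {"tx":0,"ty":0.1,"tz":2,"wx":0,"wy":0,"wz":0.1}
    - {"tx":0,"ty":0.1,"tz":2.8,"wx":0,"wy":0,"wz":0.1}
    - {"tx":0,"ty":0.1,"tz":3.3,"wx":0,"wy":0,"wz":0.1}
    - {"tx":0,"ty":0.1,"tz":3.3,"wx":0,"wy":0,"wz":0.1}

```text
t: 42.9
tcp_pos: [0.619, -0.3179, 0.2315]
orientation: [-0.001, 0.992, -0.123, -0.0]
contact_force: [0.4, 0.3, -3.6]
width: 0.0344
grip_force: 81.9
```

```bash
python3 - <<'E'
from station import arm
from h import *
d=snap(arm,"wrist");o=arm.get_obs();print(o["t"],o["tcp_pos"],o["contact_force"],o["width"])
m=cv2.inRange(d["color"],(100,100,90),(215,215,200));print(proj(d,[[.619,-.3172,.076]]))
M=q2m(o["orientation"])
# weight's top near/far edges if centred under the TCP
g=o["tcp_pos"]+M[:,2]*.153;print("far/near edge px if centred",proj(d,[g+M[:,0]*.0335,g-M[:,0]*.0335]))
col=cv2.cvtColor(d["color"],6)[:,318].astype(int);print([(v,int(col[v])) for v in range(190,362,4)])
E
```

```text
42.95 [ 0.6191 -0.3181  0.232 ] [ 0.4556  0.0852 -4.2537] 0.03408824348026645
[[315.9747 281.521 ]]
far/near edge px if centred [[317.5063 208.6447]
 [317.636  350.6261]]
[(190, 197), (194, 133), (198, 104), (202, 110), (206, 115), (210, 152), (214, 155), (218, 155), (222, 155), (226, 155), (230, 154), (234, 155), (238, 154), (242, 155), (246, 155), (250, 155), (254, 154), (258, 154), (262, 154), (266, 154), (270, 154), (274, 154), (278, 154), (282, 153), (286, 152), (290, 152), (294, 151), (298, 152), (302, 152), (306, 152), (310, 151), (314, 151), (318, 152), (322, 151), (326, 149), (330, 149), (334, 149), (338, 149), (342, 148), (346, 148), (350, 121), (354, 128), (358, 128)]
```

The weight is centred in hand (edges 208/349 against 209/351). Now the last few millimetres.

servo_tool:
  rows:
    - {"tx":0,"ty":-0.1,"tz":0.2,"wx":0,"wy":0,"wz":0}
    - {"tx":0,"ty":-0.1,"tz":0.3,"wx":0,"wy":0,"wz":0}
    - {"tx":0,"ty":-0.1,"tz":0.3,"wx":0,"wy":0,"wz":0}

```text
t: 43.25
tcp_pos: [0.6193, -0.3173, 0.2301]
orientation: [-0.0, 0.992, -0.124, 0.001]
contact_force: [-1.9, 2.3, 2.5]
width: 0.0346
grip_force: 82.5
```

It is resting on the pile: the vertical force went from -4 to +2.5 N. Release and lift.

servo_tool:
  rows:
    - {"tx":0,"ty":0,"tz":0,"wx":0,"wy":0,"wz":0}
    - {"tx":0,"ty":0,"tz":0,"wx":0,"wy":0,"wz":0}
    - {"tx":0,"ty":0,"tz":0,"wx":0,"wy":0,"wz":0}
    - {"tx":0,"ty":0,"tz":0,"wx":0,"wy":0,"wz":0}
    - {"tx":0,"ty":0,"tz":-4,"wx":0,"wy":0,"wz":0}
    - {"tx":0,"ty":0,"tz":-9,"wx":0,"wy":0,"wz":0}
    - {"tx":0,"ty":0,"tz":-14,"wx":0,"wy":0,"wz":0}
    - {"tx":0,"ty":0,"tz":-15,"wx":0,"wy":0,"wz":0}
  claw: 7

```text
t: 44.05
tcp_pos: [0.6189, -0.3173, 0.3878]
orientation: [0.002, 0.992, -0.124, 0.006]
contact_force: [-0.2, 0.3, 0.9]
width: 0.0699
grip_force: 0.0
```

servo_tool:
  rows:
    - {"tx":-16,"ty":-10,"tz":-6,"wx":0,"wy":0,"wz":-14}
    - {"tx":-16,"ty":-10,"tz":-6,"wx":0,"wy":0,"wz":-14}
    - {"tx":-16,"ty":-10,"tz":-6,"wx":0,"wy":0,"wz":-14}
    - {"tx":-16,"ty":-10,"tz":-6,"wx":0,"wy":0,"wz":-14}
    - {"tx":-16,"ty":-10,"tz":-6,"wx":0,"wy":0,"wz":-14}
    - {"tx":-16,"ty":-10,"tz":-6,"wx":0,"wy":0,"wz":-14}

```text
t: 44.65
tcp_pos: [0.4881, -0.1808, 0.4395]
orientation: [0.0, 1.0, -0.002, 0.001]
contact_force: [0.8, 0.1, -0.1]
width: 0.0699
grip_force: 0.0
```

```bash
python3 - <<'E'
from station import arm
from h import *
a=snap(arm,"wrist")["color"];s=snap(arm,"side")["color"]
f=lambda c:cv2.resize(c,(400,300),interpolation=cv2.INTER_CUBIC)
cv2.imwrite("pics/f.png",np.vstack([np.hstack([f(a[0:240,280:600]),f(s[230:320,265:385])]),np.hstack([f(s[110:215,240:380]),f(a)])]))
E
```

```text
(no output)
```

View pics/f.png

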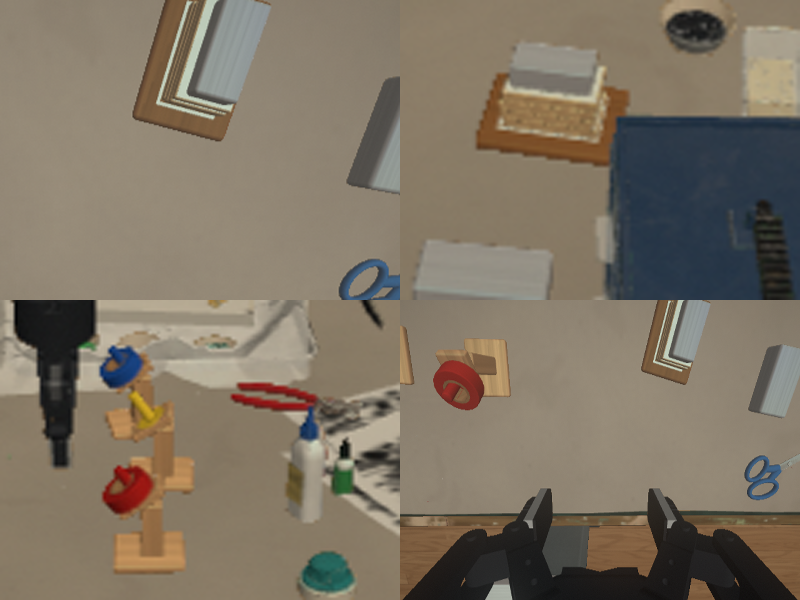

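The final view shows both rolls seated on their pegs (blue about (120,365), red about (128,488)). The pile is square in the outline with the weight flat and lengthwise on top, and the bottle, timer and cup are where they were.

```bash
python3 -c "
from station import arm
print(arm.finish_job())"
```

```text
the job is handed in; nothing more can be done
None
```

I handed the job in: the red and blue rolls (the only two out) are seated on their pegs, and the four blanks are stacked inside the outline with about 3 mm of spread lengthwise. The steel weight lies flat and lengthwise on top, and the glue bottle, timer and cup were not touched.

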